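# Unlock the tasting carrier, take off its hood and stack the keyed tins

### The arm

A 7-joint arm with a two-finger parallel gripper is mounted at the origin on the work surface. World frame = base frame: x ahead of the robot, y to its left, z up, the work surface at z = 0. Lengths are in m, angles in rad, forces in N, time in s.
With the tool pointing down it reaches from about 0.4 to 0.85 m from the base axis. Payload 10.4 kg.
Tool frame: the origin (TCP) lies on the centre line of the jaws, within the pads' length; the fingertips stand 11 mm ahead of it and the grasp point (between the pads) lies 8 mm behind it; z points along the fingers, y is the line along which they close (so a half turn about z gives the same grasp; the last joint's range is limited). The gripper opens to 87 mm and grips with 3 to 60 N. Pads are 19 mm wide; open, the fingers measure 117 mm over their backs; the gripper's body (75 mm by 190 mm) begins 51 mm behind the grasp point.
Start: joints at [-1.218, 0.332, -0.065, 1.46, 0.022, 1.35, -0.088], TCP at [0.229, 0.581, 0.234] pointing down, gripper open.
Joint ranges: [-2.6, 2.6], [-0.5, 2.12], [-1.47, 1.34], [0.16, 2.42], [-1.27, 4.41], [0.06, 2.06], [-2.6, 2.6]. Speed limits (rad/s): [2.22, 2.22, 2.79, 2.79, 3.14, 3.14, 3.14].

### API

Orientations are given as a unit quaternion [x, y, z, w].
In Python, from bench import r gives the robot as it stands.
- The arm moves only by the shell command python3 -m pendant 'ROWS' [OPENING] [FORCE]. ROWS is JSON, a list of rows, each a list of 4 numbers: the shift along the tool's x, y, z in m, then the turn about the tool's z in rad. A call has 1 to 8 rows; each row shifts and turns the commanded pose from where the row before left it, along the tool's axes as they then stand; what a row does not reach is not made up. A row lasts 1/12 s, in which the tool goes at most 41.7 mm and 7.16 degrees, less where a joint would pass 70% of its speed; a pose out of reach is approached as far as the arm can. A call with a gripper value outside its range is refused whole. OPENING is the opening, from 0 (shut) to 1 (fully open), set as the call begins (- or left out, the last holds). The fingers move at their own pace and stop on an object; FORCE is the grip in N (left out, the last holds). Time passes only in rows, so rows that do not move let the fingers close. It gives the time, the measured TCP pose, the force, the opening and the grip force at its end, in the units of the state.
- r.read_state(): the state, without advancing time (a new reading comes with each control period).
- r.camera(name): name is "scene" or "top"; returns a dict with "img" (480x640x3 uint8, red, green, blue), "camera_matrix" (3x3 intrinsics, pixels), "xyz" and "attitude" of the camera in the world. Camera axes: x right, y down, z forward; pixel columns grow to the right and rows downward; lengths in m; the calibration is good to about 2 mm. A picture is of the moment at which its call begins. There is no depth.
- r.close_job(): hands the job in; it is judged then, once.
Trained networks look in the newest picture that a camera, given by its name, has taken for a name from the list of things; names that differ only in an ending like _2 or _b are one class to them, and where a whole thing is asked for, a point or a joint stands for the part that bears it (a point fixed in the world has none). Each returns a list of dicts, best first, with "score" (0 to 1); they miss things now and then, are a little off and sometimes report something else, mostly with a low value. They report only what shows in the picture. A call takes as long as a camera call. They do not tell look-alikes from the thing itself.
- r.outline_of(thing, camera): "mask" (480x640 bool, what is visible of it) and "bbox" ([centre column, centre row, width, height] in pixels, round what is visible of it).
The state is a dict: "time": time; "joint_positions": joint angles; "joint_vel": joint speeds; "joint_torque": joint torques, N m; "ee_pos": TCP position; "eef_rot": TCP orientation; "ft_force": force on the tool from outside, world axes, zero at the start; "torque": the same for the moment, N m; "width": finger opening in m; "grip_force": force on a finger pad.
Only numpy, scipy, OpenCV 4.12 (cv2) and the standard library are available. Lean on these libraries where they do the work, as an engineer would, in place of code of your own. Each camera call takes 0.05 s, during which the arm holds its last target. There are 200 camera calls.

### The job

Make the tasting carrier ready for service: with the blade key in the slot of its brass fastener, turn the fastener counter-clockwise to fully open, put the key back upright in its stand, and then lift the clear hood off and stand it in the middle of the cork mat. Stack all the tins in one pile on the carrier, in any order, each one's notch fully down over the key below it, and leave the jar and the mug where they are.

Things in the scene. Friction and masses are not known exactly. Their poses are not given: they have to be found in the camera images.
- tin1_mid (a point): centre, half-way up, of the blue keyed tin: a closed flat box 80 (its x) x 54 (its y) x 28 mm high, 0.11 to 0.22 kg, standing upright; x, y, z are the tin's axes, its underside 14 mm below this point. On its top, 22 mm from the centre towards its +x end, stands a steel key 14 x 14 mm, 6 mm high; in its underside at the same place is a square notch 19 x 19 mm, 8 mm deep. Gripped best across its 54 mm width. It may be absent (None)
- tin1_key (a point): top face of the blue tin (28 mm above its underside) at the foot of its key, 22 mm from the tin's centre towards its +x end; directly below it lies the notch
- tin2_mid (a point): centre, half-way up, of the yellow keyed tin: a closed flat box 80 (its x) x 54 (its y) x 28 mm high, 0.11 to 0.22 kg, standing upright; x, y, z are the tin's axes, its underside 14 mm below this point. On its top, 22 mm from the centre towards its +x end, stands a steel key 14 x 14 mm, 6 mm high; in its underside at the same place is a square notch 19 x 19 mm, 8 mm deep. Gripped best across its 54 mm width. It may be absent (None)
- tin2_key (a point): top face of the yellow tin (28 mm above its underside) at the foot of its key, 22 mm from the tin's centre towards its +x end; directly below it lies the notch
- tin3_mid (a point): centre, half-way up, of the green keyed tin: a closed flat box 80 (its x) x 54 (its y) x 28 mm high, 0.11 to 0.22 kg, standing upright; x, y, z are the tin's axes, its underside 14 mm below this point. On its top, 22 mm from the centre towards its +x end, stands a steel key 14 x 14 mm, 6 mm high; in its underside at the same place is a square notch 19 x 19 mm, 8 mm deep. Gripped best across its 54 mm width. It may be absent (None)
- tin3_key (a point): top face of the green tin (28 mm above its underside) at the foot of its key, 22 mm from the tin's centre towards its +x end; directly below it lies the notch
- tin4_mid (a point): centre, half-way up, of the terracotta keyed tin: a closed flat box 80 (its x) x 54 (its y) x 28 mm high, 0.11 to 0.22 kg, standing upright; x, y, z are the tin's axes, its underside 14 mm below this point. On its top, 22 mm from the centre towards its +x end, stands a steel key 14 x 14 mm, 6 mm high; in its underside at the same place is a square notch 19 x 19 mm, 8 mm deep. Gripped best across its 54 mm width. It may be absent (None)
- tin4_key (a point): top face of the terracotta tin (28 mm above its underside) at the foot of its key, 22 mm from the tin's centre towards its +x end; directly below it lies the notch
- carrier_seat (a point): middle of the stacking place, on the top face of the carrier: a fixed pale wooden plate 150 (its x) x 250 (its y) mm, 10 mm thick; axes are the carrier's, z up. At the start the hood stands here, centred, its axes along the carrier's, flange towards the fastener. The first tin's underside rests at this height. The plate's key is 22 mm from here along +x, the fastener's axis 111 mm along +y
- carrier_key (a point): top of the red key on the carrier plate: 14 x 14 mm, 6 mm high, 22 mm along the carrier's +x from carrier_seat; the first tin's notch goes over it, so a stacked tin's +x points along the carrier's +x, the next tin's notch goes over the key of the tin below, and each tin adds 28 mm
- fastener_slot (a point): middle of the bottom of the slot in the brass fastener (42 mm across, axis vertical) on the carrier, 13 mm above the plate. The slot runs across the whole head along this point's x (x, y turn with it): 7 mm wide, 8 mm deep, open above and at both ends. A steel tongue 14 mm wide points along +x to 48 mm from the axis, 3 mm above the flange of the standing hood
- fastener (a joint): fastener's turn in rad, growing counter-clockwise seen from above: 0 = locked at its stop, tongue along the carrier's -y over the hood's flange (red mark), so that the hood cannot be lifted; 1.571 = fully open at its other stop, tongue along the carrier's +x (green mark), clear of the flange. Starts locked (0 to 0.25), stays where left (friction about 0.06 Nm). A blade in the slot has about 0.15 rad of play either way
- hood_knob (a point): centre of the wooden grip on the hood, 40 (its x) x 22 (its y) x 34 mm high, top of the hood; take it across the 22 mm. The hood is a clear box with black edges, open below, outside 126 x 102 mm, inside 120 x 96 mm and 130 mm deep, rim 151 mm below this point, top plate 134 mm above the rim; 0.24 to 0.39 kg; axes are the hood's
- hood_foot (a point): centre of the hood's open underside, in the plane of its rim, 151 mm below hood_knob
- hood_flange (a point): top of the hood's red flange at the rim of its +y side: 44 mm along x, 6 mm thick, from 51 to 76 mm out; this point is 65 mm from the hood's centre along its +y
- mat_mid (a point): middle of the top face of the cork mat for the hood, 190 (its x) x 170 (its y) mm, 3 mm thick, fixed
- bladekey_tip (a point): middle of the lower edge of the blade key's steel blade: blade 24 mm wide (this point's x), 3.5 mm thick (its y), 20 mm long below a dark collar 46 x 32 x 6 mm; z runs up along the handle
- bladekey_grip (a point): place to hold the blade key on its orange handle, 80 mm above bladekey_tip; handle 30 mm wide (its x) x 16 mm thick (its y), from 26 to 104 mm above the tip; take it across the 16 mm, from above. 0.09 kg. Starts upright in its stand
- stand_slot (a point): middle of the mouth of the slot in the key stand: a fixed dark wooden block 70 (its x) x 56 (its y) x 30 mm; slot 35 mm (along x) x 14 mm, 24 mm deep. The key stands in it blade down, its collar on the block's top, bladekey_tip 20 mm below this point
- sugarjar: bystander: glass sugar jar, 72 mm across, 120 mm high; origin at the centre of its underside
- mug: bystander: blue mug, 76 mm across, 85 mm high; origin at the centre of its underside
Not all that is in view belongs to the job. Of the things shaped like the part that bears tin3_mid, the green one is meant.

How it is judged:
On the way, in this order (a step that is already met when the one before it is completed fails the run):
1. fastener being turned (past 0.5 rad) with the blade in its slot (distance between bladekey_tip and fastener_slot below 0.009 m and angle between bladekey_tip's own z axis and vertical below 0.2 rad and value of joint fastener between 0.5 and 1.2 rad).
2. fastener fully open, with the blade in its slot (distance between bladekey_tip and fastener_slot below 0.009 m and angle between bladekey_tip's own z axis and vertical below 0.2 rad and value of joint fastener above 1.37 rad), for 0.1 s.
3. blade key back upright in its stand (horizontal distance between bladekey_tip and stand_slot below 0.012 m and z of bladekey_tip in the frame of stand_slot below -0.015 m and angle between bladekey_tip's own z axis and vertical below 0.12 rad), for 0.2 s.
4. hood standing on the mat (horizontal distance between hood_foot and mat_mid below 0.03 m and z of hood_foot in the frame of mat_mid below 0.004 m and angle between hood_foot's own z axis and vertical below 0.05 rad and linear speed of hood below 0.02 m/s), for 0.2 s.
At the end, for the whole second after the job is handed in: All tins in one keyed pile on the carrier (within 10 mm, seated within 3 mm, upright); hood upright on the mat within 30 mm of its middle; fastener past 1.37 rad; blade key upright in its stand within 12 mm, at least 15 mm deep; all at rest (all of step 3 and all of step 4 and horizontal distance between each of tin1_mid, tin2_mid, tin3_mid, tin4_mid and carrier_seat below 0.01 m and horizontal distance between each of tin1_key, tin2_key, tin3_key, tin4_key and carrier_key below 0.01 m and angle between each of tin1_mid, tin2_mid, tin3_mid, tin4_mid's own z axis and vertical below 0.06 rad and (z of tin1_mid in the frame of carrier_seat between 0.011 and 0.017 m or z of tin1_mid in the frame of carrier_seat between 0.039 and 0.045 m or z of tin1_mid in the frame of carrier_seat between 0.067 and 0.073 m or z of tin1_mid in the frame of carrier_seat between 0.095 and 0.101 m) and (z of tin2_mid in the frame of carrier_seat between 0.011 and 0.017 m or z of tin2_mid in the frame of carrier_seat between 0.039 and 0.045 m or z of tin2_mid in the frame of carrier_seat between 0.067 and 0.073 m or z of tin2_mid in the frame of carrier_seat between 0.095 and 0.101 m) and (z of tin3_mid in the frame of carrier_seat between 0.011 and 0.017 m or z of tin3_mid in the frame of carrier_seat between 0.039 and 0.045 m or z of tin3_mid in the frame of carrier_seat between 0.067 and 0.073 m or z of tin3_mid in the frame of carrier_seat between 0.095 and 0.101 m) and (z of tin4_mid in the frame of carrier_seat between 0.011 and 0.017 m or z of tin4_mid in the frame of carrier_seat between 0.039 and 0.045 m or z of tin4_mid in the frame of carrier_seat between 0.067 and 0.073 m or z of tin4_mid in the frame of carrier_seat between 0.095 and 0.101 m) and contact force between the fingers and tin1 below 0.1 N and contact force between the fingers and tin2 below 0.1 N and contact force between the fingers and tin3 below 0.1 N and contact force between the fingers and tin4 below 0.1 N and value of joint fastener above 1.37 rad and linear speed of each of bladekey, tin1, tin2, tin3, tin4 below 0.02 m/s); the robot touches nothing.
It fails at once if the sugarjar is pushed more than 25 mm or tipped (distance of sugarjar from where it was at the start of the episode above 0.025 m or angle between sugarjar's own z axis and vertical above 0.4 rad).
It fails at once if the mug is pushed more than 25 mm or tipped (distance of mug from where it was at the start of the episode above 0.025 m or angle between mug's own z axis and vertical above 0.4 rad).
Of tin1, tin2, tin3, tin4 only 3 to 4 are there at a start; the rules pass over those that are not, and their reading is None.
At some moment in a run one of tin1, tin2, tin3, tin4 may be knocked a few centimetres aside while the robot is not near it.
It also fails if it takes over 210 s, if anything falls off the work surface, if the arm or the gripper's body presses on something with over 40 N, if the wrist force passes 120 N, or if a joint passes its speed limit or range.

## Working session

There is one attempt and no reset: what is moved stays moved. The work goes in short steps, Python scripts to look and compute and a shell command to move; the robot and the scene stay as the last step left them, time stands still between calls to the robot, and variables do not carry over. Pictures are saved under pics/ and viewed, at most 14 in all, crops included, and the job is handed in when it is done.

```bash
ls; mkdir -p pics; python3 - <<'E'
from bench import r
import cv2
for n in("scene","top"):
    c=r.camera(n); cv2.imwrite(f"pics/{n}0.png",c["img"][:,:,::-1]); print(n,c["camera_matrix"],c["xyz"],c["attitude"])
s=r.read_state();print(s)
E
```

```text
pics
scene [[540.77809862   0.         315.73645758]
 [  0.         540.77809862 247.45614352]
 [  0.           0.           1.        ]] [1.04574235 0.77821188 0.96210369] [ 0.26034769  0.87273114 -0.39556869 -0.11867961]
top [[479.10653448   0.         314.43699158]
 [  0.         479.10653448 240.95420424]
 [  0.           0.           1.        ]] [ 0.37660831 -0.07401157  1.13602895] [ 0.71083902 -0.69969619  0.04623006 -0.05473497]
{'time': 0.1, 'joint_positions': array([-1.21760244,  0.33277952, -0.064695  ,  1.46087893,  0.02157163,
        1.34988913, -0.08849659]), 'joint_vel': array([ 3.16226616e-05, -2.13117640e-03,  9.31722295e-04, -1.64021049e-03,
        6.32453992e-04, -1.23457649e-03,  8.12182979e-04]), 'joint_torque': array([ 2.22757524e-03, -6.24535632e+01,  2.53067783e-02, -3.90719533e+01,
       -6.13227510e-02,  3.64599517e-02,  5.98376960e-05]), 'ee_pos': array([0.22925441, 0.58107065, 0.23284136]), 'eef_rot': array([ 1.86787281e-01,  9.82400180e-01, -6.22196910e-04, -1.01971599e-04]), 'ft_force': array([-0.49620061,  0.2223932 , -0.00191683]), 'torque': array([ 0.03546008, -0.03429898, -0.03717091]), 'grip_force': 0.0, 'width': 0.08695600888836481}
```

View pics/scene0.png

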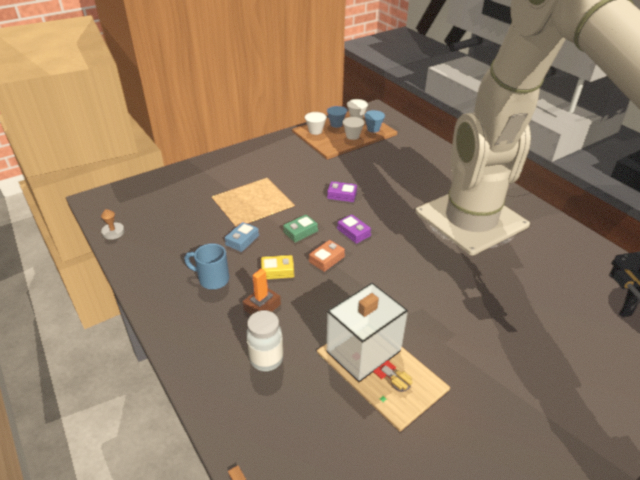

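View pics/top0.png

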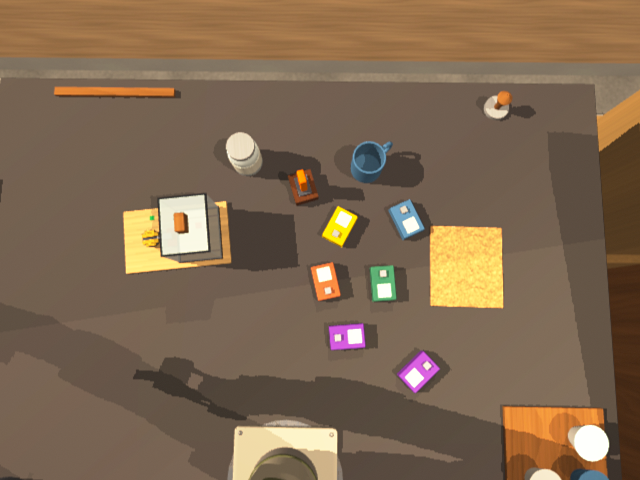

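Scene view: blue (242,237), yellow (278,267), green (301,229) and terracotta (326,256) tins are all present. There are two purple look-alikes at (342,192) and (354,229). The hooded carrier is at (380,350), the stand and key at (261,295), the mat at (253,201), the mug at (210,266) and the jar at (265,340).
Top view: blue (406,219), yellow (340,226), green (383,283), terracotta (326,282), purple decoys (347,337) and (419,372), mat (467,266), fastener (150,238), green mark (152,217).

```bash
cat > h.py <<'E'
import numpy as np, cv2
from bench import r
from scipy.spatial.transform import Rotation as R
from scipy.optimize import minimize
def cam(n):
    c=r.camera(n); c["R"]=R.from_quat(c["attitude"]).as_matrix(); return c
def proj(c,P):
    q=(np.atleast_2d(P)-c["xyz"])@c["R"]; q=q@c["camera_matrix"].T
    return q[:,:2]/q[:,2:]
def onplane(c,uv,z):
    d=c["R"]@np.linalg.solve(c["camera_matrix"],[uv[0],uv[1],1.]); return c["xyz"]+d*(z-c["xyz"][2])/d[2]
def box(cx,cy,lx,ly,z0,z1):
    return np.array([[cx+a*lx/2,cy+b*ly/2,z] for a in(-1,1) for b in(-1,1) for z in(z0,z1)])
def put(p,B):
    c,s=np.cos(p[2]),np.sin(p[2]); return B@np.array([[c,-s,0],[s,c,0],[0,0,1]]).T+[p[0],p[1],0]
S=4
def sil(c,p,boxes):
    m=np.zeros((480*S,640*S),np.uint8)
    for b in boxes:
        h=cv2.convexHull(((proj(c,put(p,b))+.5)*S-.5).astype(np.float32))
        cv2.fillConvexPoly(m,np.round(h).astype(np.int32),1)
    return m
def fit(cams,masks,boxes,p0):
    big=[cv2.resize(m.astype(np.uint8)*255,None,fx=S,fy=S,interpolation=cv2.INTER_LINEAR)>127 for m in masks]
    def cost(p):
        t=0
        for c,m in zip(cams,big):
            s=sil(c,p,boxes)>0; t+=1-(s&m).sum()/(s|m).sum()
        return t/len(cams)
    best=minimize(cost,p0,method="Nelder-Mead",options=dict(initial_simplex=[p0]+[np.array(p0)+d for d in([.01,0,0],[0,.01,0],[0,0,.15])],xatol=1e-4,fatol=1e-4,maxiter=120))
    return best.x,best.fun
TIN=[box(0,0,.08,.054,0,.028)]
E
cat > look.py <<'E'
from h import *
import sys
C={n:cam(n) for n in("scene","top")}
for t in ["tin1_mid","tin2_mid","tin3_mid","tin4_mid","hood_knob","bladekey_grip","stand_slot","mat_mid","carrier_seat","fastener","sugarjar","mug"]:
    for n in C:
        for o in r.outline_of(t,n)[:3]: print(t,n,round(o["score"],2),np.round(o["bbox"]).astype(int),o["mask"].sum())
im=C["top"]["img"]
a=cv2.resize(im[150:420,100:520],None,fx=1.9,fy=1.9,interpolation=3)
cv2.imwrite("pics/crop_tins.png",im[190:400,290:450][:,:,::-1].repeat(3,0).repeat(3,1)[:600])
s=C["scene"]["img"][280:430,310:460]
cv2.imwrite("pics/crop_car.png",np.hstack([cv2.resize(s,(400,400),interpolation=2),cv2.resize(im[180:285,115:240],(400,336),interpolation=2)[:400] if 0 else cv2.resize(im[180:300,115:235],(400,400),interpolation=2)])[:,:,::-1])
E
python3 look.py
```

```text
tin1_mid scene 0.82 [242 236  32  25] 628
tin1_mid scene 0.71 [206 266  46  45] 1413
tin1_mid scene 0.25 [300 229  36  26] 623
tin1_mid top 0.65 [191 226  64  72] 4049
tin2_mid scene 0.68 [326 254  34  28] 645
tin2_mid scene 0.64 [276 266  27  27] 633
tin2_mid top 0.7 [337 227  33  42] 763
tin2_mid top 0.22 [301 185  17  23] 332
tin3_mid scene 0.79 [301 229  38  30] 654
tin3_mid scene 0.76 [357 229  32  29] 582
tin3_mid scene 0.76 [340 190  30  21] 468
tin3_mid top 0.96 [384 284  28  34] 829
tin3_mid top 0.66 [419 373  40  39] 978
tin3_mid top 0.58 [349 335  37  25] 877
tin4_mid scene 0.92 [327 256  33  30] 673
tin4_mid scene 0.71 [264 341  34  62] 1796
tin4_mid top 0.85 [327 280  28  38] 778
hood_knob scene 0.82 [367 331  81  99] 5784
hood_knob scene 0.58 [328 256  32  28] 663
hood_knob top 0.7 [191 226  67  72] 3912
bladekey_grip scene 0.67 [261 288  19  42] 477
bladekey_grip top 0.75 [300 184  14  24] 283
bladekey_grip top 0.69 [327 283  31  40] 809
stand_slot scene 0.62 [260 302  38  27] 474
stand_slot top 0.9 [304 189  31  38] 465
mat_mid scene 0.94 [254 203  84  45] 2201
mat_mid scene 0.69 [262 288  19  40] 471
mat_mid top 0.61 [465 270  74  86] 5812
mat_mid top 0.26 [340 224  38  36] 758
carrier_seat scene 0.68 [383 388 131  90] 4327
carrier_seat top 0.92 [180 238 106  76] 3191
fastener scene 0.77 [397 379  30  22] 369
fastener top 0.64 [152 236  15  13] 209
fastener top 0.22 [190 225  68  75] 4011
sugarjar scene 0.93 [264 340  33  64] 1784
sugarjar scene 0.64 [277 268  31  23] 636
sugarjar top 0.92 [244 154  38  39] 1102
sugarjar top 0.29 [340 225  36  36] 753
sugarjar top 0.22 [178 236 111  70] 3035
mug scene 0.87 [208 267  44  46] 1373
mug scene 0.37 [243 238  39  27] 620
mug top 0.64 [371 163  43  40] 1200
```

View pics/crop_tins.png

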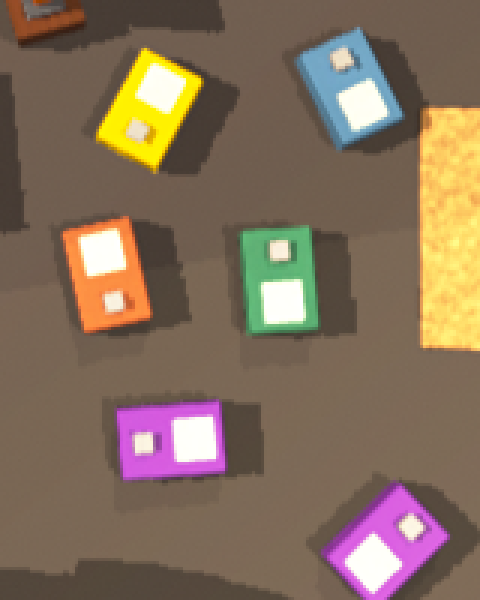

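View pics/crop_car.png

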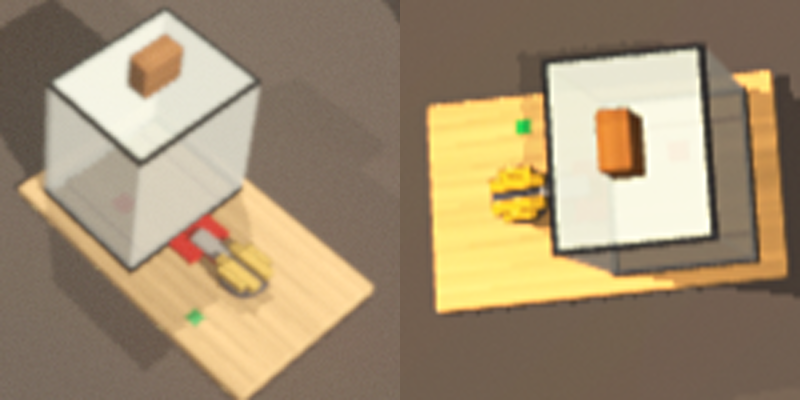

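Candidates for the tins: the coloured tins at top-view pixels blue (406,219), yellow (340,226), green (383,283) and terracotta (326,282), against the purple look-alikes at (347,337) and (419,372). The crops confirm the four coloured ones, and show each key end. The carrier crop shows the slot along the tongue, over the red flange, with the green mark on the carrier's +x side.

```bash
cat > meas.py <<'E'
from h import *
HUE={"tin1":(98,115),"tin2":(24,34),"tin3":(60,90),"tin4":(4,12)}
SEED={"tin1":(406,219),"tin2":(340,226),"tin3":(383,283),"tin4":(326,282)}
def cmask(c,uv,lo,hi,rad=30,smin=110,vmin=40):
    h=cv2.cvtColor(c["img"],cv2.COLOR_RGB2HSV); m=((h[...,0]>=lo)&(h[...,0]<=hi)&(h[...,1]>smin)&(h[...,2]>vmin)).astype(np.uint8)
    w=np.zeros_like(m); u,v=np.round(uv).astype(int); w[max(v-rad,0):v+rad,max(u-rad,0):u+rad]=1; m*=w
    n,l,st,ce=cv2.connectedComponentsWithStats(m)
    if n<2: return None
    k=1+np.argmax(st[1:,4]); pts=np.argwhere(l==k)[:,::-1]
    out=np.zeros_like(m); cv2.fillConvexPoly(out,cv2.convexHull(pts.astype(np.int32)),1); return out
def tin(C,t,seed,z0=0):
    lo,hi=HUE[t]; mt=cmask(C["top"],seed,lo,hi)
    if mt is None or mt.sum()<200: return None
    M=cv2.moments(mt,True); uv=[M["m10"]/M["m00"],M["m01"]/M["m00"]]; p=onplane(C["top"],uv,z0+.02)
    ms=cmask(C["scene"],proj(C["scene"],[p[0],p[1],z0+.014])[0],lo,hi)
    c=cv2.findContours(mt,0,1)[0][0]; b=cv2.boxPoints(cv2.minAreaRect(c)); W=np.array([onplane(C["top"],q,z0+.02)[:2] for q in b])
    e=max(W[1]-W[0],W[2]-W[1],key=np.linalg.norm); yaw=np.arctan2(e[1],e[0])
    B=[b+[0,0,z0] for b in TIN]; res=[]
    for n,m in(("top",mt),("scene",ms)): res.append(fit([C[n]],[m],B,[p[0],p[1],yaw])) 
    q,f=fit([C["top"],C["scene"]],[mt,ms],B,[p[0],p[1],yaw])
    # key end: white label is on -x end, larger bright area
    g=C["top"]["img"]; hs=cv2.cvtColor(g,cv2.COLOR_RGB2HSV); wh=((hs[...,1]<60)&(hs[...,2]>150)&(mt>0))
    lab=onplane(C["top"],np.argwhere(wh)[:,::-1].mean(0),z0+.028)[:2]-q[:2]
    if lab@[np.cos(q[2]),np.sin(q[2])]>0: q[2]+=np.pi
    q[2]=(q[2]+np.pi)%(2*np.pi)-np.pi
    return q,f,[x[0] for x in res],[round(x[1],3) for x in res]
if __name__=="__main__":
    C={n:cam(n) for n in("top","scene")}
    np.set_printoptions(precision=4,suppress=True)
    for t in HUE:
        q,f,a,fa=tin(C,t,SEED[t]); print(t,q,round(f,3),*a,fa)
    def one(name,seed,lo,hi,B,rad,z,smin=110,vmin=40,cams=("top","scene")):
        p=onplane(C["top"],seed,z); ms=[]
        for n in cams:
            uv=proj(C[n],[p[0],p[1],z])[0]; ms.append(cmask(C[n],uv,lo,hi,rad,smin,vmin))
        for ns in ([[n] for n in cams]+([list(cams)] if len(cams)>1 else [])):
            print(name,ns,*fit([C[n] for n in ns],[ms[cams.index(n)] for n in ns],B,[p[0],p[1],0]))
    one("mat",(467,266),8,30,[box(0,0,.19,.17,0,.003)],70,.003,80)
    one("plate",(178,238),10,32,[box(0,0,.15,.25,0,.01)],70,.01,60,100,("top",))
    one("knob",(180,222),3,16,[box(0,0,.04,.022,.144-.0,.178)],16,.16,100,30)
    one("handle",(301,180),5,14,[box(0,0,.03,.016,.036,.114)],32,.08,180,60)
E
python3 meas.py; python3 - <<'E'
from meas import *
C={n:cam(n) for n in("top","scene")}
c=C["top"]
np.set_printoptions(precision=4,suppress=True)
for uv in((152,236.5),(152,217)): print(onplane(c,uv,.03 if uv[1]>230 else .01))
for n,u in(("sugarjar",.12),("mug",.085)):
    for k in C:
        b=r.outline_of(n,k)
        if b: print(n,k,onplane(C[k],b[0]["bbox"][:2],u/2))
E
```

```text
[0.5405 0.3216 0.03  ]
[0.5908 0.3319 0.01  ]
sugarjar top [0.7343 0.1099 0.06  ]
sugarjar scene [0.5397 0.2049 0.06  ]
mug top [ 0.7189 -0.1948  0.0425]
mug scene [ 0.7315 -0.1838  0.0425]Traceback (most recent call last):
  File "meas.py", line 31, in <module>
    q,f,a,fa=tin(C,t,SEED[t]); print(t,q,round(f,3),*a,fa)
    ^^^^^^^^
TypeError: cannot unpack non-iterable NoneType object
```

```bash
python3 - <<'E'
from meas import *
for n in("top","scene"):
    c=cam(n);h=cv2.cvtColor(c["img"],cv2.COLOR_RGB2HSV)
    top=[(400,212),(342,218),(378,272),(318,285),(467,266),(135,260),(180,222),(301,178)]
    zs=[.028]*4+[.003,.01,.17,.1]
    for uv,z in zip(top,zs):
        T=C0 if n!="top" else c
        if n=="top": C0=c
        p=onplane(C0,uv,z); u=np.round(proj(c,p)[0]).astype(int); print(n,u,h[u[1]-1:u[1]+2,u[0]-1:u[0]+2].reshape(-1,3)[[0,4,8]].tolist())
E
```

```text
top [400 212] [[102, 107, 196], [102, 87, 165], [101, 61, 176]]
top [342 218] [[27, 10, 255], [28, 12, 255], [27, 10, 255]]
top [378 272] [[67, 116, 174], [68, 119, 146], [53, 67, 152]]
top [318 285] [[13, 187, 253], [13, 186, 253], [12, 185, 252]]
top [467 266] [[22, 154, 254], [24, 145, 255], [23, 153, 254]]
top [135 260] [[26, 124, 255], [26, 121, 255], [25, 127, 255]]
top [180 222] [[14, 194, 231], [14, 195, 226], [13, 196, 224]]
top [301 178] [[20, 255, 255], [19, 255, 255], [19, 255, 255]]
scene [240 237] [[20, 9, 173], [101, 57, 178], [101, 68, 187]]
scene [270 264] [[29, 25, 255], [30, 25, 255], [30, 26, 255]]
scene [295 229] [[26, 31, 181], [57, 54, 169], [65, 72, 173]]
scene [334 253] [[11, 138, 236], [11, 140, 237], [11, 142, 237]]
scene [252 200] [[17, 112, 248], [17, 111, 251], [17, 111, 251]]
scene [432 386] [[18, 98, 253], [18, 100, 254], [19, 98, 254]]
scene [368 301] [[15, 138, 213], [15, 133, 216], [15, 138, 212]]
scene [260 277] [[16, 181, 255], [14, 188, 247], [14, 189, 246]]
```

```bash
sed -i 's/^HUE=.*/HUE={"tin1":(95,115),"tin2":(20,36),"tin3":(55,90),"tin4":(0,16)}/; s/rad=30,smin=110,vmin=40/rad=30,smin=75,vmin=60/' meas.py
sed -i 's/"handle",(301,180),5,14/"handle",(301,180),5,24/; s/16,.16,100,30)/16,.16,90,60)/' meas.py
cat >> meas.py <<'E'
    c=C["top"];c["img"]
    o=C["top"]["img"].copy()
E
python3 meas.py
```

```text
tin1 [ 0.5934 -0.2758  0.4466] 0.516 [ 0.5934 -0.2758 -2.695 ] [ 0.5927 -0.2748 -2.6949] [np.float64(0.032), np.float64(1.0)]
tin2 [ 0.5734 -0.1177  2.6769] 0.086 [ 0.5741 -0.118  -0.4604] [ 0.5735 -0.1165 -0.4388] [np.float64(0.065), np.float64(0.109)]
tin3 [ 0.4411 -0.2196  0.0932] 0.48 [ 0.4405 -0.2194 -3.0407] [ 0.3987 -0.2386 -2.1101] [np.float64(0.041), np.float64(0.898)]
tin4 [ 0.4307 -0.0954 -1.4072] 0.494 [ 0.4168 -0.0878 -1.4996] [ 0.4468 -0.0855 -0.9611] [np.float64(0.598), np.float64(0.286)]
mat ['top'] [ 0.4849 -0.4187 -0.0144] 0.05678214443418572
mat ['scene'] [ 0.4851 -0.4198 -0.0485] 0.09325721184074842
mat ['top', 'scene'] [ 0.4852 -0.4188 -0.0361] 0.07711948553946063
plate ['top'] [0.4921 0.2866 0.4037] 0.65442133054436
knob ['top'] [0.5522 0.2177 0.1443] 0.13804971319311665
knob ['scene'] [0.5506 0.2165 0.3961] 0.19283746556473824
knob ['top', 'scene'] [0.5509 0.2172 0.2639] 0.1831941471171597
handle ['top'] [ 0.6689 -0.0299 -1.1821] 0.6784981183715362
handle ['scene'] [ 0.6662 -0.032   0.3684] 0.23348694316436247
handle ['top', 'scene'] [ 0.6691 -0.0266 -0.5261] 0.46011392966002435
```

```bash
cat > meas.py <<'E'
from h import *
import h
np.set_printoptions(precision=4,suppress=True)
def gcmask(c,p,boxes,er=4,di=6):
    s=sil(c,p,boxes); k=lambda n:cv2.getStructuringElement(2,(2*n*S+1,)*2)
    x,y,w,hh=cv2.boundingRect(s); m=12*S; x0,y0=max(x-m,0),max(y-m,0); x1,y1=min(x+w+m,640*S),min(y+hh+m,480*S)
    x0,y0=x0//S*S,y0//S*S
    sc=s[y0:y1,x0:x1]; e,d=cv2.erode(sc,k(er)),cv2.dilate(sc,k(di))
    big=cv2.resize(c["img"],None,fx=S,fy=S,interpolation=cv2.INTER_CUBIC)[y0:y1,x0:x1]
    g=np.full(sc.shape,cv2.GC_BGD,np.uint8); g[d>0]=cv2.GC_PR_BGD; g[sc>0]=cv2.GC_PR_FGD; g[e>0]=cv2.GC_FGD
    cv2.grabCut(np.ascontiguousarray(big),g,None,np.zeros((1,65)),np.zeros((1,65)),4,cv2.GC_INIT_WITH_MASK)
    f=((g==1)|(g==3)).astype(np.uint8)
    n,l,st,_=cv2.connectedComponentsWithStats(f); 
    f=(l==1+np.argmax(st[1:,4])).astype(np.uint8) if n>1 else f
    pts=np.argwhere(f)[:,::-1]; f=f*0; cv2.fillConvexPoly(f,cv2.convexHull(pts.astype(np.int32)),1)
    out=np.zeros_like(s); out[y0:y1,x0:x1]=f; return out
def fitb(cams,masks,boxes,p0,st=(.006,.006,.1)):
    def cost(p):
        t=0
        for c,m in zip(cams,masks):
            s=sil(c,p,boxes); t+=1-(s&m).sum()/(s|m).sum()
        return t/len(cams)
    b=minimize(cost,p0,method="Nelder-Mead",options=dict(initial_simplex=[p0]+[np.array(p0)+d for d in np.diag(st)],xatol=1e-4,fatol=1e-4,maxiter=100)); return b.x,b.fun
def pose(C,boxes,p0,names=("top","scene"),it=2,**kw):
    p=np.array(p0,float); out={}
    for i in range(it):
        ms={n:gcmask(C[n],p,boxes,**kw) for n in names}
        p,f=fitb([C[n] for n in names],[ms[n] for n in names],boxes,p)
    s=[fitb([C[n]],[ms[n]],boxes,p) for n in names]
    return p,f,[(x[0],round(x[1],3)) for x in s]
def keyside(C,p,z):  # brightness of label end vs key end
    for q in (p,[p[0],p[1],p[2]+np.pi]):
        pts=put(q,np.array([[a,b,z] for a in np.linspace(-.028,-.008,8) for b in np.linspace(-.012,.012,8)]))
        uv=np.round(proj(C["top"],pts)).astype(int); v=C["top"]["img"][uv[:,1],uv[:,0]].min(1).mean(); yield v
def tin(C,p0,z0=0):
    p,f,s=pose(C,[b+[0,0,z0] for b in TIN],p0)
    a,b=keyside(C,p,z0+.028)
    if b>a: p[2]+=np.pi
    p[2]=(p[2]+np.pi)%(2*np.pi)-np.pi
    return p,f,s,(a,b)
T0={"tin1":(.593,-.276,.447),"tin2":(.574,-.118,-.46),"tin3":(.4405,-.219,.09),"tin4":(.445,-.085,.15)}
E
cat > m1.py <<'E'
from meas import *
C={n:cam(n) for n in("top","scene")}
P={}
for t in T0: P[t]=tin(C,T0[t]); print(t,P[t][0],round(P[t][1],3),P[t][2])
Q={"mat":([box(0,0,.19,.17,0,.003)],(.485,-.419,-.03)),"knob":([box(0,0,.04,.022,.144,.178)],(.552,.217,.07)),
"hood":([box(0,0,.126,.102,.01,.144)],(.552,.217,.07)),"plate":([box(0,0,.15,.25,0,.01)],(.54,.24,.07)),
"handle":([box(0,0,.03,.016,.036,.114)],(.667,-.031,.2)),"stand":([box(0,0,.07,.056,0,.03)],(.667,-.031,.2))}
ov={n:C[n]["img"].copy() for n in C}
for k,(B,p0) in Q.items():
    P[k]=pose(C,B,p0,er=2 if k in("knob","handle") else 4); print(k,P[k][0],round(P[k][1],3),P[k][2])
for n in C:
    o=cv2.resize(ov[n],None,fx=2,fy=2)
    for k in P:
        B=Q[k][0][0] if k in Q else TIN[0]
        h_=cv2.convexHull((2*proj(C[n],put(P[k][0],B))+.5).astype(np.float32)); cv2.polylines(o,[np.round(h_).astype(np.int32)],True,(255,0,255),1)
    o=o[240:720,220:1020] if n=="top" else o[340:840,350:950]
    cv2.imwrite(f"pics/ov_{n}.png",o[:,:,::-1])
E
python3 m1.py
```

```text
tin1 [ 0.5944 -0.2758  0.4567] 0.032 [(array([ 0.5942, -0.2754,  0.4448]), np.float64(0.019)), (array([ 0.5948, -0.2762,  0.4675]), np.float64(0.029))]
tin2 [ 0.5741 -0.1177  2.6649] 0.066 [(array([ 0.5741, -0.1177, -0.4767]), np.float64(0.039)), (array([ 0.5734, -0.1177, -0.4876]), np.float64(0.087))]
tin3 [ 0.4417 -0.2189  0.0609] 0.05 [(array([ 0.4413, -0.2196,  0.0562]), np.float64(0.062)), (array([ 0.4421, -0.2189,  0.0751]), np.float64(0.037))]
tin4 [ 0.4442 -0.0856 -2.9097] 0.049 [(array([ 0.4439, -0.0857,  0.2272]), np.float64(0.054)), (array([ 0.4442, -0.0865,  0.2631]), np.float64(0.042))]
mat [ 0.4852 -0.4183 -0.0174] 0.067 [(array([ 0.4852, -0.4183, -0.0174]), np.float64(0.028)), (array([ 0.4852, -0.4184, -0.0178]), np.float64(0.106))]
knob [0.5509 0.2169 0.1838] 0.081 [(array([0.5512, 0.2169, 0.0939]), np.float64(0.072)), (array([0.5505, 0.2162, 0.2037]), np.float64(0.077))]
hood [0.5505 0.2166 0.1106] 0.031 [(array([0.55  , 0.217 , 0.1002]), np.float64(0.038)), (array([0.5516, 0.2164, 0.1175]), np.float64(0.018))]
plate [0.5452 0.2598 0.1144] 0.102 [(array([0.5458, 0.2613, 0.1162]), np.float64(0.066)), (array([0.5428, 0.2587, 0.1021]), np.float64(0.129))]
handle [ 0.6693 -0.0288  0.3471] 0.076 [(array([ 0.6687, -0.028 ,  0.3183]), np.float64(0.085)), (array([ 0.6688, -0.0298,  0.3114]), np.float64(0.039))]
stand [ 0.6687 -0.0297  0.2874] 0.148 [(array([ 0.6683, -0.0289,  0.3026]), np.float64(0.069)), (array([ 0.6662, -0.0359,  0.2345]), np.float64(0.182))]
```

View pics/ov_top.png

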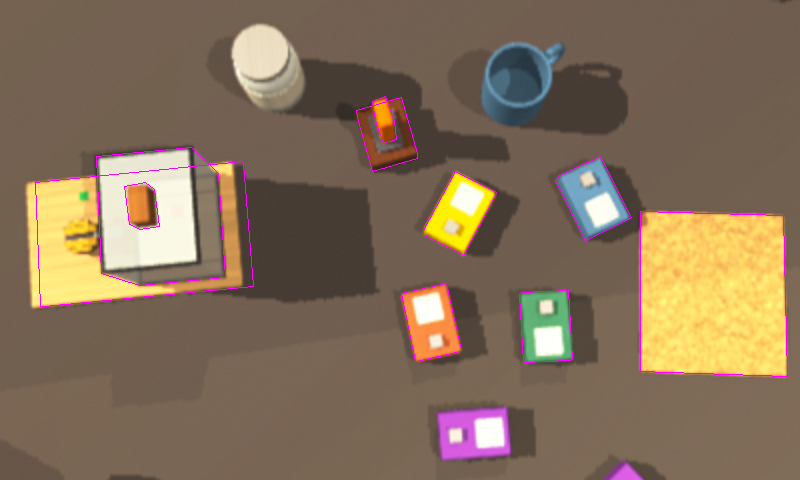

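```bash
cat > fast.py <<'E'
from meas import *
# fastener: brass disc radius 21mm; top 21 mm above plate (z=.031), slot bottom z=.023. network masks -> ellipse centres
import sys
for k in range(3):
  for n in("top","scene"):
    c=cam(n)
    for o in r.outline_of("fastener",n)[:1]:
        print(n,round(o["score"],2),o["bbox"])
C={n:cam(n) for n in("top","scene")}
seat=np.array([.5505,.2166]);a=.108
f=seat+.111*np.array([-np.sin(a),np.cos(a)])
def disc(f,z0,z1,rr=.021): t=np.linspace(0,2*np.pi,32,endpoint=False); return np.array([[f[0]+rr*np.cos(x),f[1]+rr*np.sin(x),z] for x in t for z in(z0,z1)])
tiles=[]
for n in C:
    o=cv2.resize(C[n]["img"],None,fx=8,fy=8,interpolation=2)
    u=proj(C[n],[f[0],f[1],.03])[0]*8
    for z in(.031,):
        q=(proj(C[n],disc(f,z,z)[::2])+.5)*8-.5; cv2.polylines(o,[np.round(q).astype(np.int32)],True,(255,0,255),1)
    x,y=u.astype(int); tiles.append(o[y-200:y+200,x-200:x+200])
cv2.imwrite("pics/fast.png",np.hstack(tiles)[:,:,::-1])
E
python3 fast.py
```

```text
top 0.72 [150.1, 238.2, 11.6, 15.8]
scene 0.82 [397.8, 380.8, 31.1, 23.3]
top 0.73 [152.9, 239.2, 16.0, 15.7]
scene 0.83 [398.7, 380.0, 28.6, 23.0]
top 0.62 [153.9, 238.0, 16.7, 15.6]
scene 0.76 [398.8, 380.2, 29.8, 20.9]
```

View pics/fast.png

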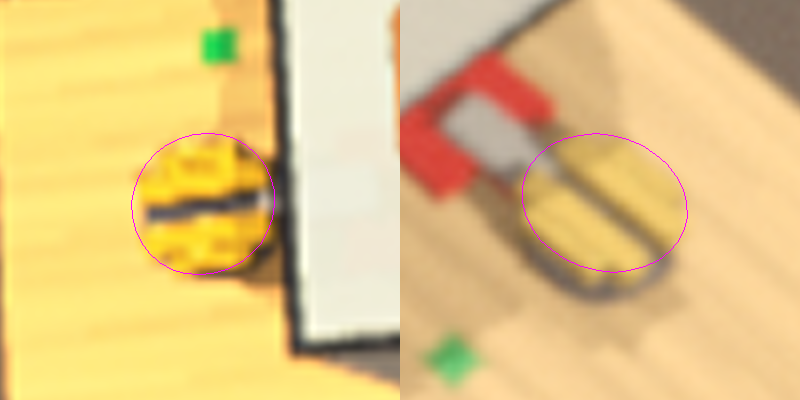

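The overlay shows tin, mat, stand and hood outlines fitting well. The slot lies about on the predicted fastener axis (tile pixel 204,206). Next I compute the slot angle and the first move.

```bash
cat > go.py <<'E'
# usage: go.py x y z yawdeg_of_tool_y  -> turn (rad, tool z), then shift in tool axes after the turn
import sys
from h import *
s=r.read_state(); M=R.from_quat(s["eef_rot"]).as_matrix(); yaw=np.arctan2(M[1,1],M[0,1])
x,y,z,ty=map(float,sys.argv[1:5]); d=(ty-yaw+np.pi/2)%np.pi-np.pi/2
if len(sys.argv)>5: d+=np.pi*float(sys.argv[5])
ny=yaw+d; Y=np.array([np.cos(ny),np.sin(ny),0]); X=np.array([np.sin(ny),-np.cos(ny),0])
e=np.array([x,y,z])-s["ee_pos"]
sh=[e@X,e@Y,-e[2]]
n=int(np.ceil(max(np.linalg.norm(sh)/.041,1e-9))); nt=int(np.ceil(abs(d)/.124))
print("t",round(s["time"],2),"pos",np.round(s["ee_pos"],4),"yaw",round(yaw,3),"tilt",round(float(np.arccos(-M[2,2])),4),"w",round(s["width"],4),"F",np.round(s["ft_force"],1))
print("turn",round(-d,4),"rows",nt,"each",round(-d/max(nt,1),4)," shift",np.round(sh,4),"rows",n,"each",np.round(np.array(sh)/max(n,1),4))
E
python3 - <<'E'
from meas import *
c=cam("top")
f=np.array([.5505-.111*np.sin(.108),.2166+.111*np.cos(.108)])
u=(proj(c,[f[0],f[1],.03])[0]*8).astype(int)-200
w=[onplane(c,(u+np.array(t)+.5)/8-.5,.027) for t in((150,213),(265,198))]
print(f,w,np.arctan2(w[1][1]-w[0][1],w[1][0]-w[0][0])+np.pi/2-.108)
E
python3 go.py .669 -.029 .233 1.88
```

```text
[0.5385 0.327 ] [array([0.536 , 0.3438, 0.027 ]), array([0.541 , 0.3101, 0.027 ])] 0.03846149916564699
t 2.85 pos [0.2294 0.5814 0.2336] yaw 1.195 tilt 0.0001 w 0.087 F [-0.1 -0.2 -0.7]
turn -0.6849 rows 6 each -0.1142  shift [ 2.330e-01 -7.152e-01  6.000e-04] rows 19 each [ 0.0123 -0.0376  0.    ]
```

```bash
python3 -m pendant '[[0,0,0,-0.114],[0,0,0,-0.114],[0,0,0,-0.114],[0,0,0,-0.114],[0,0,0,-0.114],[0,0,0,-0.114]]' 1 && python3 -m pendant '[[0.0123,-0.0376,0,0],[0.0123,-0.0376,0,0],[0.0123,-0.0376,0,0],[0.0123,-0.0376,0,0],[0.0123,-0.0376,0,0],[0.0123,-0.0376,0,0],[0.0123,-0.0376,0,0],[0.0123,-0.0376,0,0]]' && python3 -m pendant '[[0.0123,-0.0376,0,0],[0.0123,-0.0376,0,0],[0.0123,-0.0376,0,0],[0.0123,-0.0376,0,0],[0.0123,-0.0376,0,0],[0.0123,-0.0376,0,0],[0.0123,-0.0376,0,0],[0.0123,-0.0376,0,0]]' && python3 -m pendant '[[0.0123,-0.0376,0,0],[0.0123,-0.0376,0,0],[0.0123,-0.0376,0,0],[0,0,0,0],[0,0,0,0]]'; python3 go.py .669 -.029 .108 1.88
```

```text
time: 3.35
ee_pos: [0.2294, 0.5814, 0.2336]
eef_rot: [-0.156, 0.988, 0.0, 0.0]
ft_force: [0.2, -0.3, 0.6]
width: 0.087
grip_force: 0.0
time: 4.02
ee_pos: [0.2266, 0.2631, 0.2334]
eef_rot: [-0.153, 0.988, 0.0, 0.0]
ft_force: [1.1, -0.4, 1.8]
width: 0.0873
grip_force: 0.0
time: 4.68
ee_pos: [0.2543, 0.055, 0.2309]
eef_rot: [-0.155, 0.988, -0.001, -0.011]
ft_force: [0.8, -0.5, -0.1]
width: 0.087
grip_force: 0.0
time: 5.1
ee_pos: [0.258, -0.0591, 0.2307]
eef_rot: [-0.152, 0.988, -0.001, -0.014]
ft_force: [0.1, 0.1, 0.3]
width: 0.0872
grip_force: 0.0
t 5.1 pos [ 0.258  -0.0591  0.2307] yaw 1.875 tilt 0.0271 w 0.0872 F [0.1 0.1 0.3]
turn -0.0047 rows 1 each -0.0047  shift [ 0.4007 -0.0964  0.1227] rows 11 each [ 0.0364 -0.0088  0.0112]
```

The helper had the tool-x sign wrong, so I fix that first.

```bash
sed -i 's/X=np.array(\[np.sin(ny),-np.cos(ny),0\])/X=np.array([-np.sin(ny),np.cos(ny),0])/' go.py; python3 go.py .669 -.029 .233 1.88
```

```text
t 5.1 pos [ 0.258  -0.0591  0.2307] yaw 1.875 tilt 0.0271 w 0.0872 F [0.1 0.1 0.3]
turn -0.0047 rows 1 each -0.0047  shift [-0.4007 -0.0964 -0.0023] rows 11 each [-0.0364 -0.0088 -0.0002]
```

```bash
python3 -m pendant '[[-0.0364,-0.0088,0,0],[-0.0364,-0.0088,0,0],[-0.0364,-0.0088,0,0],[-0.0364,-0.0088,0,0],[-0.0364,-0.0088,0,0],[-0.0364,-0.0088,0,0],[-0.0364,-0.0088,0,0],[-0.0364,-0.0088,0,0]]' && python3 -m pendant '[[-0.0364,-0.0088,0,0],[-0.0364,-0.0088,0,0],[-0.0364,-0.0088,0,0],[0,0,0,0],[0,0,0,0],[0,0,0,0]]'; python3 go.py .669 -.029 .108 1.88
```

```text
time: 5.77
ee_pos: [0.5588, -0.0338, 0.222]
eef_rot: [-0.155, 0.988, -0.0, -0.014]
ft_force: [-0.9, 0.1, 1.0]
width: 0.0871
grip_force: 0.0
time: 6.27
ee_pos: [0.6685, -0.0266, 0.219]
eef_rot: [-0.155, 0.988, -0.001, -0.014]
ft_force: [-0.6, 0.5, -0.3]
width: 0.0868
grip_force: 0.0
t 6.27 pos [ 0.6685 -0.0266  0.219 ] yaw 1.882 tilt 0.0285 w 0.0868 F [-0.6  0.5 -0.3]
turn 0.0017 rows 1 each 0.0017  shift [ 0.0002 -0.0024  0.111 ] rows 3 each [ 0.0001 -0.0008  0.037 ]
```

```bash
cat > tl.py <<'E'
from h import *
s=r.read_state(); print(np.round(s["ee_pos"],3),"toolz",np.round(R.from_quat(s["eef_rot"]).as_matrix()[:,2],4),"q",np.round(s["joint_positions"],3))
E
python3 tl.py; python3 -m pendant '[[-0.04,0,0,0],[-0.04,0,0,0],[-0.04,0,0,0],[-0.04,0,0,0],[0,0,0,0]]' >/dev/null; python3 tl.py;  python3 -m pendant '[[-0.03,0,0,0],[-0.03,0,0,0],[0,0,0,0],[0,0,0,0]]' >/dev/null; python3 tl.py
```

```text
[ 0.668 -0.027  0.219] toolz [-0.028  -0.0054 -0.9996] q [ 0.05   0.46  -0.116  1.318  0.056  1.395  1.817]
[0.818 0.022 0.21 ] toolz [-0.0313 -0.0039 -0.9995] q [-0.047  0.855 -0.094  0.719  0.072  1.601  1.774]
[0.861 0.033 0.213] toolz [-0.0288 -0.0051 -0.9996] q [-0.075  1.03  -0.078  0.406  0.069  1.736  1.775]
```

```bash
for i in 1 2 3; do python3 -m pendant '[[-0.02,0,0,0],[-0.02,0,0,0],[0,0,0,0]]' >/dev/null; python3 tl.py; done
```

```text
[0.88  0.037 0.213] toolz [-0.0205 -0.0048 -0.9998] q [-0.107  1.155  0.122  0.189 -0.111  1.82   1.79 ]
[0.889 0.041 0.208] toolz [-0.0033 -0.0045 -1.    ] q [-0.137  1.185  0.446  0.169 -0.418  1.807  1.807]
[0.898 0.05  0.2  ] toolz [ 0.0173 -0.0026 -0.9998] q [-0.163  1.218  0.766  0.165 -0.729  1.785  1.823]
```

```bash
python3 -m pendant '[[0.04,0,-0.005,0],[0.04,0,-0.005,0],[0.04,0,-0.005,0],[0.04,0,-0.005,0],[0.04,0,0,0],[0.04,0,0,0],[0.04,0,0,0],[0.04,0,0,0]]' >/dev/null;python3 tl.py;  python3 -m pendant '[[0.04,0,0,0],[0.04,0,0,0],[0.04,0,0,0],[0.04,0,0,0],[0.04,0,0,0],[0.04,0,0,0],[0,0,0,0]]' >/dev/null; python3 tl.py; for i in 1 2 ; do python3 -m pendant '[[0.02,0,0,0],[0.015,0,0,0],[0,0,0,0]]' >/dev/null; python3 tl.py; done
```

```text
[ 0.672 -0.015  0.208] toolz [ 0.0129 -0.0087 -0.9999] q [-0.67   0.584  0.932  1.41  -0.463  1.364  2.147]
[ 0.472 -0.078  0.211] toolz [ 0.019  -0.004  -0.9998] q [-1.102 -0.094  1.145  1.924  0.094  1.239  1.888]
[ 0.441 -0.088  0.211] toolz [ 0.0201 -0.0113 -0.9997] q [-1.055 -0.248  1.034  1.988  0.235  1.27   1.774]
[ 0.408 -0.099  0.21 ] toolz [ 0.0203 -0.0117 -0.9997] q [-0.977 -0.362  0.932  2.05   0.313  1.305  1.716]
```

```bash
for i in 1 2 3 4 ; do python3 -m pendant '[[0.019,0.006,0,0],[0.019,0.006,0,0],[0,0,0,0]]' >/dev/null; python3 tl.py; done
```

```text
[ 0.368 -0.098  0.21 ] toolz [ 0.0196 -0.0114 -0.9997] q [-0.873 -0.462  0.799  2.126  0.348  1.344  1.666]
[ 0.327 -0.099  0.209] toolz [ 0.0183 -0.0118 -0.9998] q [-0.64  -0.488  0.605  2.193  0.29   1.352  1.713]
[ 0.297 -0.099  0.208] toolz [ 0.0184 -0.0106 -0.9998] q [-0.383 -0.493  0.409  2.237  0.205  1.348  1.804]
[ 0.276 -0.099  0.21 ] toolz [ 0.0212 -0.0086 -0.9997] q [-0.127 -0.495  0.225  2.262  0.116  1.343  1.912]
```

```bash
for i in 1 2 3 ; do python3 -m pendant '[[0.015,0.006,0,0],[0.015,0.006,0,0],[0,0,0,0]]' >/dev/null; python3 tl.py; done
```

```text
[ 0.264 -0.098  0.212] toolz [ 0.0268 -0.0078 -0.9996] q [ 0.129 -0.497  0.044  2.271  0.025  1.339  2.027]
[ 0.255 -0.1    0.212] toolz [ 0.0231 -0.0057 -0.9997] q [ 0.385 -0.498 -0.127  2.273 -0.063  1.339  2.15 ]
[ 0.242 -0.105  0.206] toolz [ 0.0029  0.0038 -1.    ] q [ 0.516 -0.498 -0.194  2.283 -0.099  1.348  2.232]
```

Tilt is now about 0.005. Next, back to the key.

```bash
python3 go.py .669 -.029 .215 1.88
```

```text
t 11.27 pos [ 0.2422 -0.1051  0.206 ] yaw 1.866 tilt 0.0048 w 0.0868 F [ 0.9 -0.1 -0.1]
turn -0.0145 rows 1 each -0.0145  shift [-0.4297 -0.0574 -0.009 ] rows 11 each [-0.0391 -0.0052 -0.0008]
```

```bash
python3 -m pendant '[[0,0,-0.02,-0.0145],[-0.0391,-0.0052,0,0],[-0.0391,-0.0052,0,0],[-0.0391,-0.0052,0,0],[-0.0391,-0.0052,0,0],[-0.0391,-0.0052,0,0],[-0.0391,-0.0052,0,0]]' >/dev/null && python3 -m pendant '[[-0.0391,-0.0052,0,0],[-0.0391,-0.0052,0,0],[-0.0391,-0.0052,0,0],[-0.0391,-0.0052,0,0],[-0.03,-0.0052,0,0],[0,0,0,0],[0,0,0,0]]' >/dev/null; python3 tl.py; python3 go.py .669 -.029 .108 1.88
```

```text
[ 0.665 -0.029  0.225] toolz [-6.0e-04  2.9e-03 -1.0e+00] q [ 0.261  0.457 -0.402  1.336  0.173  1.384  1.747]
t 12.43 pos [ 0.6649 -0.0292  0.2246] yaw 1.883 tilt 0.003 w 0.087 F [-0.7  0.3  0.9]
turn 0.0029 rows 1 each 0.0029  shift [-0.004  -0.001   0.1166] rows 3 each [-0.0013 -0.0003  0.0389]
```

```bash
python3 -m pendant '[[-0.004,-0.001,0.03,0],[0,0,0.03,0],[0,0,0.03,0],[0,0,0.0266,0],[0,0,0,0],[0,0,0,0]]' && python3 -m pendant '[[0,0,0,0],[0,0,0,0],[0,0,0,0],[0,0,0,0],[0,0,0,0],[0,0,0,0],[0,0,0,0],[0,0,0,0]]' 0 60;  python3 go.py .669 -.029 .108 1.88
```

```text
time: 12.93
ee_pos: [0.6671, -0.0306, 0.11]
eef_rot: [-0.155, 0.988, 0.002, 0.0]
ft_force: [0.2, -0.8, 0.5]
width: 0.0868
grip_force: 0.0
time: 13.6
ee_pos: [0.6681, -0.0313, 0.1105]
eef_rot: [-0.154, 0.988, 0.003, 0.001]
ft_force: [-0.1, -0.2, 0.2]
width: 0.0416
grip_force: 0.0
t 13.6 pos [ 0.6681 -0.0313  0.1105] yaw 1.88 tilt 0.0062 w 0.0416 F [-0.1 -0.2  0.2]
turn -0.0001 rows 1 each -0.0001  shift [-0.0015  0.0019  0.0025] rows 1 each [-0.0015  0.0019  0.0025]
```

```bash
python3 -m pendant '[[0,0.0015,0.002,0],[0,0,0,0],[0,0,0,0],[0,0,0,0],[0,0,0,0],[0,0,0,0],[0,0,0,0],[0,0,0,0]]' && for i in 1 2 3; do python3 go.py .669 -.029 .108 1.88|head -1;done; python3 -m pendant '[[0,0,-0.015,0],[0,0,-0.02,0],[0,0,-0.025,0],[0,0,-0.025,0],[0,0,-0.025,0],[0,0,0,0],[0,0,0,0]]'; python3 go.py .5385 .327 .18 .148
```

```text
time: 14.27
ee_pos: [0.6676, -0.0299, 0.1084]
eef_rot: [-0.154, 0.988, 0.003, 0.001]
ft_force: [0.1, 0.5, -0.9]
width: 0.0156
grip_force: 59.9
t 14.27 pos [ 0.6676 -0.0299  0.1084] yaw 1.88 tilt 0.0061 w 0.0156 F [ 0.1  0.5 -0.9]
t 14.27 pos [ 0.6676 -0.0299  0.1084] yaw 1.88 tilt 0.0061 w 0.0156 F [ 0.1  0.5 -0.9]
t 14.27 pos [ 0.6676 -0.0299  0.1084] yaw 1.88 tilt 0.0061 w 0.0156 F [ 0.1  0.5 -0.9]
time: 14.85
ee_pos: [0.6682, -0.0304, 0.2201]
eef_rot: [-0.154, 0.988, 0.002, 0.003]
ft_force: [0.2, 0.4, -1.9]
width: 0.0155
grip_force: 59.9
t 14.85 pos [ 0.6682 -0.0304  0.2201] yaw 1.88 tilt 0.0076 w 0.0155 F [ 0.2  0.4 -1.9]
turn -1.4097 rows 12 each -0.1175  shift [-0.3726  0.0756  0.0401] rows 10 each [-0.0373  0.0076  0.004 ]
```

```bash
python3 go.py .5385 .327 .305 .148 -1; python3 -m pendant '[[0,0,-0.04,0.124],[0,0,-0.04,0.124],[0,0,-0.005,0.124],[0,0,0,0.124],[0,0,0,0.124],[0,0,0,0.124],[0,0,0,0.124]]' && python3 -m pendant '[[0,0,0,0.124],[0,0,0,0.124],[0,0,0,0.124],[0,0,0,0.124],[0,0,0,0.124],[0,0,0,0.124],[0,0,0,0.124],[0,0,0,0]]'; python3 go.py .5385 .327 .305 .148
```

```text
t 14.85 pos [ 0.6682 -0.0304  0.2201] yaw 1.88 tilt 0.0076 w 0.0155 F [ 0.2  0.4 -1.9]
turn 1.7319 rows 14 each 0.1237  shift [ 0.3726 -0.0756 -0.0849] rows 10 each [ 0.0373 -0.0076 -0.0085]
time: 15.43
ee_pos: [0.6669, -0.031, 0.3018]
eef_rot: [0.279, 0.96, 0.003, -0.001]
ft_force: [-0.0, -0.0, -1.8]
width: 0.0156
grip_force: 59.9
time: 16.1
ee_pos: [0.6669, -0.031, 0.3019]
eef_rot: [0.657, 0.754, 0.002, -0.002]
ft_force: [-0.1, -0.6, -1.3]
width: 0.0155
grip_force: 59.9
t 16.1 pos [ 0.6669 -0.031   0.3019] yaw 0.138 tilt 0.0057 w 0.0155 F [-0.1 -0.6 -1.3]
turn -0.0101 rows 1 each -0.0101  shift [ 0.373  -0.0742 -0.0031] rows 10 each [ 0.0373 -0.0074 -0.0003]
```

```bash
python3 -m pendant '[[0.0373,-0.0074,0,-0.01],[0.0373,-0.0074,0,0],[0.0373,-0.0074,0,0],[0.0373,-0.0074,0,0],[0.0373,-0.0074,0,0],[0.0373,-0.0074,0,0]]' >/dev/null&& python3 -m pendant '[[0.0373,-0.0074,0,0],[0.0373,-0.0074,0,0],[0.0373,-0.0074,0,0],[0.0373,-0.0074,0,0],[0,0,0,0],[0,0,0,0],[0,0,0,0]]'; python3 tl.py; python3 go.py .5385 .327 .145 .148
```

```text
time: 17.18
ee_pos: [0.5374, 0.3258, 0.3044]
eef_rot: [0.65, 0.76, 0.002, -0.001]
ft_force: [0.4, 0.4, -1.7]
width: 0.0152
grip_force: 59.9
[0.537 0.326 0.304] toolz [ 0.0012  0.0046 -1.    ] q [-0.366  0.333 -0.332  1.326  0.104  1.497 -0.531]
t 17.18 pos [0.5374 0.3258 0.3044] yaw 0.157 tilt 0.0048 w 0.0152 F [ 0.4  0.4 -1.7]
turn 0.0088 rows 1 each 0.0088  shift [0.001  0.0012 0.1594] rows 4 each [0.0003 0.0003 0.0399]
```

```bash
python3 -m pendant '[[0.001,0.0012,0.04,0],[0,0,0.04,0],[0,0,0.04,0],[0,0,0.04,0.009],[0,0,0,0],[0,0,0,0],[0,0,0,0]]'; python3 go.py .5385 .327 .123 .148; python3 - <<'E'
from meas import *
t=[]
for n in("top","scene"):
    c=cam(n); u=proj(c,[.5385,.327,.035])[0]; x,y=np.round(u).astype(int)
    t.append(cv2.resize(c["img"][y-25:y+25,x-25:x+25],(400,400),interpolation=2))
cv2.imwrite("pics/ins.png",np.hstack(t)[:,:,::-1])
E
```

```text
time: 17.77
ee_pos: [0.5402, 0.3283, 0.1479]
eef_rot: [0.654, 0.756, 0.004, -0.001]
ft_force: [0.7, 0.4, 0.1]
width: 0.0154
grip_force: 59.9
t 17.77 pos [0.5402 0.3283 0.1479] yaw 0.145 tilt 0.0084 w 0.0154 F [0.7 0.4 0.1]
turn -0.0035 rows 1 each -0.0035  shift [-0.0011 -0.0018  0.0249] rows 1 each [-0.0011 -0.0018  0.0249]
```

View pics/ins.png

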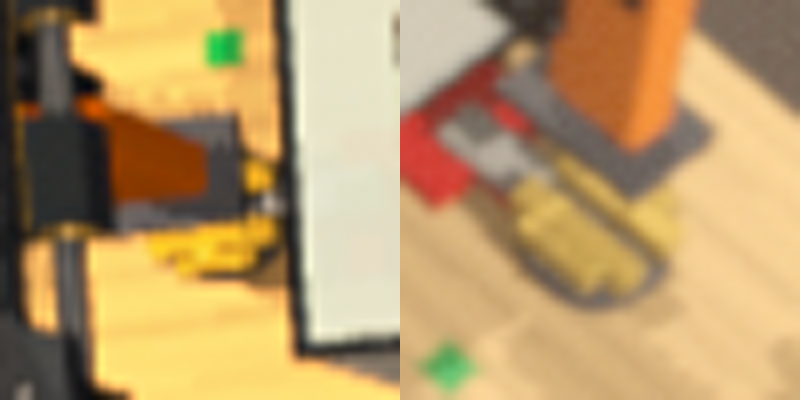

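The view shows the key above the fastener, slot to the lower left of the collar and aligned in direction. I lower it gently.

```bash
python3 -m pendant '[[-0.0005,-0.001,0.012,0],[0,0,0,0],[0,0,0,0]]' >/dev/null; python3 go.py .5385 .327 .123 .148|head -1;python3 -m pendant '[[0,0,0,0]]' >/dev/null; python3 go.py .5385 .327 .123 .148|head -1;python3 -m pendant '[[0,0,0,0]]' >/dev/null; python3 go.py .5385 .327 .123 .148
```

```text
t 18.12 pos [0.5375 0.3277 0.1331] yaw 0.145 tilt 0.0056 w 0.0154 F [ 0.3 -0.2 -0.2]
t 18.2 pos [0.5378 0.3279 0.1335] yaw 0.145 tilt 0.0062 w 0.0154 F [ 0.2 -0.1 -0.2]
t 18.28 pos [0.5378 0.3281 0.1336] yaw 0.145 tilt 0.0065 w 0.0156 F [ 0.5  0.8 -0.9]
turn -0.0029 rows 1 each -0.0029  shift [-0.0012  0.0005  0.0106] rows 1 each [-0.0012  0.0005  0.0106]
```

```bash
for i in 1; do python3 -m pendant '[[-0.001,0.0005,0.003,0],[0,0,0,0],[0,0,0.003,0],[0,0,0,0]]' |grep -E "pos|ft";  python3 -m pendant '[[0,0,0.003,0],[0,0,0,0]]' |grep -E "pos|ft"; python3 -m pendant '[[0,0,0.002,0],[0,0,0,0],[0,0,0,0]]' |grep -E "pos|ft";done; python3 go.py .5385 .327 .123 .148
```

```text
ee_pos: [0.5382, 0.3269, 0.1267]
ft_force: [0.8, -0.7, -1.3]
ee_pos: [0.5382, 0.3269, 0.1237]
ft_force: [-0.1, -0.7, -0.6]
ee_pos: [0.5384, 0.327, 0.1222]
ft_force: [-0.0, -0.2, -0.4]
t 19.03 pos [0.5384 0.327  0.1222] yaw 0.145 tilt 0.0061 w 0.0158 F [-0.  -0.2 -0.4]
turn -0.0031 rows 1 each -0.0031  shift [-0.0001  0.0001 -0.0008] rows 1 each [-0.0001  0.0001 -0.0008]
```

```bash
python3 -m pendant '[[0,0,-0.0012,-0.1],[0,0,0,-0.1],[0,0,0,-0.1],[0,0,0,-0.1],[0,0,0,-0.1],[0,0,0,0]]' |grep -E "pos|ft";  python3 go.py .5385 .327 .124 1.8;python3 -m pendant '[[0,0,0,-0.1],[0,0,0,-0.1],[0,0,0,-0.1],[0,0,0,-0.1],[0,0,0,-0.1],[0,0,0,0]]' |grep -E "pos|ft"; python3 go.py .5385 .327 .124 1.8
```

```text
ee_pos: [0.5382, 0.3268, 0.1235]
ft_force: [-1.4, -1.0, 0.5]
t 19.53 pos [0.5382 0.3268 0.1235] yaw 0.649 tilt 0.0055 w 0.0155 F [-1.4 -1.   0.5]
turn -1.1506 rows 10 each -0.1151  shift [-0.0004  0.0002 -0.0005] rows 1 each [-0.0004  0.0002 -0.0005]
ee_pos: [0.5386, 0.3266, 0.1235]
ft_force: [-0.7, -1.3, 0.4]
t 20.03 pos [0.5386 0.3266 0.1235] yaw 1.146 tilt 0.0058 w 0.0154 F [-0.7 -1.3  0.4]
turn -0.6541 rows 6 each -0.109  shift [ 0.      0.0004 -0.0005] rows 1 each [ 0.      0.0004 -0.0005]
```

```bash
python3 -m pendant '[[0,0,0,-0.1],[0,0,0,-0.1],[0,0,0,-0.1],[0,0,0,-0.1],[0,0,0,0]]' |grep -E "pos|ft";  python3 go.py .5385 .327 .124 1.8;python3 -m pendant '[[0,0,0,-0.08],[0,0,0,-0.07],[0,0,0,-0.05],[0,0,0,0],[0,0,0,0],[0,0,0,0]]' |grep -E "pos|ft"; python3 go.py .5385 .327 .124 1.8; python3 -c "
from bench import r;print(r.read_state()['torque'])"
```

```text
ee_pos: [0.5388, 0.3267, 0.1235]
ft_force: [0.5, -1.7, -1.4]
t 20.45 pos [0.5388 0.3267 0.1235] yaw 1.544 tilt 0.0063 w 0.0155 F [ 0.5 -1.7 -1.4]
turn -0.2564 rows 3 each -0.0855  shift [ 0.0003  0.0003 -0.0005] rows 1 each [ 0.0003  0.0003 -0.0005]
ee_pos: [0.5387, 0.3269, 0.1236]
ft_force: [2.3, -2.2, -1.2]
t 20.95 pos [0.5387 0.3269 0.1236] yaw 1.74 tilt 0.0062 w 0.0155 F [ 2.3 -2.2 -1.2]
turn -0.0602 rows 1 each -0.0602  shift [ 0.0002  0.0002 -0.0004] rows 1 each [ 0.0002  0.0002 -0.0004]
[-0.51810759 -0.51577138 -0.0676707 ]
```

```bash
for i in 1; do python3 -m pendant '[[0,0,0,-0.05],[0,0,0,0],[0,0,0,0]]' >/dev/null; python3 -c "
from bench import r;print(r.read_state()['torque'])";python3 -m pendant '[[0,0,0,-0.04],[0,0,0,0],[0,0,0,0]]' >/dev/null; python3 -c "
from bench import r;print(r.read_state()['torque'])"; done; python3 go.py .5385 .327 .124 1.8
```

```text
[-0.48541752 -0.68898562 -0.07322667]
[-0.48695204 -0.76314394 -0.05590745]
t 21.45 pos [0.5386 0.327  0.1236] yaw 1.832 tilt 0.0063 w 0.0155 F [ 3.1 -2.  -1.8]
turn 0.032 rows 1 each 0.032  shift [ 0.0001  0.     -0.0004] rows 1 each [ 0.0001  0.     -0.0004]
```

```bash
python3 -m pendant '[[0,0,0,0.06],[0,0,0,0.06],[0,0,0,0],[0,0,-0.006,0],[0,0,-0.006,0],[0,0,0,0]]' |grep -E "pos|ft"; python3 -m pendant '[[0,0,-0.03,0],[0,0,-0.04,0],[0,0,-0.04,0],[0,0,-0.04,0],[0,0,-0.03,0],[0,0,0,0]]' |grep -E "pos|ft"; python3 - <<'E'
from meas import *
t=[]
for n in("top","scene"):
    c=cam(n); u=proj(c,[.5385,.327,.035])[0]; x,y=np.round(u).astype(int)
    t.append(cv2.resize(c["img"][y-35:y+35,x-35:x+35],(400,400),interpolation=2))
cv2.imwrite("pics/open.png",np.hstack(t)[:,:,::-1])
E
python3 go.py .6682 -.0302 .305 1.88
```

```text
ee_pos: [0.5387, 0.3278, 0.1373]
ft_force: [0.8, 0.3, -0.8]
ee_pos: [0.5392, 0.3276, 0.3233]
ft_force: [-0.2, -0.4, -0.8]
t 22.55 pos [0.5383 0.3265 0.3169] yaw 1.716 tilt 0.0085 w 0.0153 F [ 1.2 -0.8 -1. ]
turn -0.1644 rows 2 each -0.0822  shift [-0.0153 -0.3793  0.0119] rows 10 each [-0.0015 -0.0379  0.0012]
```

View pics/open.png

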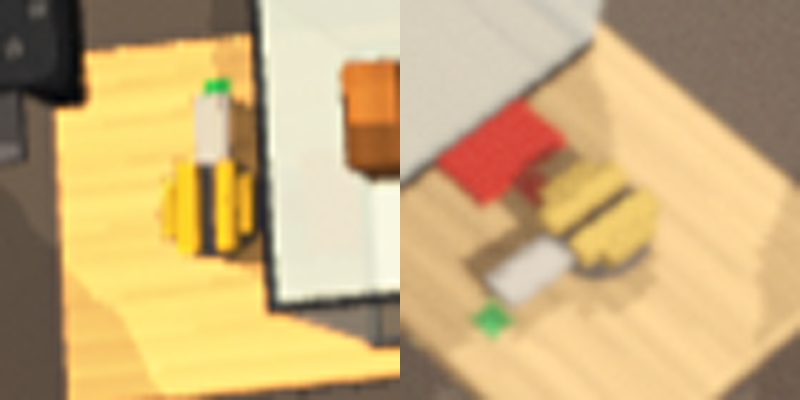

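The tongue (top tile 212,125) now lies along the slot towards the green mark, so the fastener is fully open. The key goes back to its stand.

```bash
python3 -m pendant '[[0,0,0,-0.082],[0,0,0,-0.082],[-0.0015,-0.0379,0,0],[-0.0015,-0.0379,0,0],[-0.0015,-0.0379,0,0],[-0.0015,-0.0379,0,0],[-0.0015,-0.0379,0,0],[-0.0015,-0.0379,0,0]]' >/dev/null; python3 -m pendant '[[-0.0015,-0.0379,0,0],[-0.0015,-0.0379,0,0],[-0.0015,-0.0379,0,0],[-0.0015,-0.0379,0,0],[0,0,0.03,0],[0,0,0.04,0],[0,0,0.04,0],[0,0,0,0]]' |grep -E "pos|ft"; python3 -m pendant '[[0,0,0,0],[0,0,0,0],[0,0,0,0]]' |grep -E "pos|ft";python3 go.py .6682 -.0302 .109 1.88;python3 tl.py
```

```text
ee_pos: [0.6627, -0.0306, 0.1932]
ft_force: [-0.0, -1.0, -2.9]
ee_pos: [0.6688, -0.0296, 0.2067]
ft_force: [1.5, -0.1, -0.9]
t 24.13 pos [ 0.6688 -0.0296  0.2067] yaw 1.879 tilt 0.0084 w 0.0155 F [ 1.5 -0.1 -0.9]
turn -0.0008 rows 1 each -0.0008  shift [ 0.0007 -0.0004  0.0977] rows 3 each [ 0.0002 -0.0001  0.0326]
[ 0.669 -0.03   0.207] toolz [ 0.006   0.0059 -1.    ] q [ 0.32   0.484 -0.484  1.352  0.218  1.353  1.717]
```

```bash
python3 -m pendant '[[0.0007,-0.0004,0.03,0],[0,0,0.03,0],[0,0,0.025,0],[0,0,0.006,0],[0,0,0,0],[0,0,0.004,0],[0,0,0,0],[0,0,0,0]]' |grep -E "pos|ft"; python3 go.py .6682 -.0302 .109 1.88
```

```text
ee_pos: [0.6681, -0.0299, 0.1106]
ft_force: [-0.1, 0.6, -0.8]
t 24.8 pos [ 0.6681 -0.0299  0.1106] yaw 1.879 tilt 0.0074 w 0.0154 F [-0.1  0.6 -0.8]
turn -0.0011 rows 1 each -0.0011  shift [ 0.     -0.0003  0.0016] rows 1 each [ 0.     -0.0003  0.0016]
```

```bash
python3 -m pendant '[[0,0,0.001,0],[0,0,0.001,0],[0,0,0,0],[0,0,0,0]]' |grep -E "pos|ft"; python3 -m pendant '[[0,0,0,0],[0,0,0,0],[0,0,0,0],[0,0,0,0],[0,0,0,0],[0,0,0,0]]' 0.6 |grep -E "pos|ft|width"; python3 -m pendant '[[0,0,-0.02,0],[0,0,-0.04,0],[0,0,-0.04,0],[0,0,-0.04,0],[0,0,-0.02,0],[0,0,0,0]]' |grep -E "pos|ft|width"; python3 go.py .5505 .2166 .285 1.679
python3 - <<'E'
from meas import *
t=[]
for n in("top","scene"):
    c=cam(n); u=proj(c,[.668,-.03,.06])[0]; x,y=np.round(u).astype(int)
    t.append(cv2.resize(c["img"][y-35:y+35,x-35:x+35],(400,400),interpolation=2))
cv2.imwrite("pics/key.png",np.hstack(t)[:,:,::-1])
E
```

```text
ee_pos: [0.6679, -0.0299, 0.1082]
ft_force: [-2.3, 1.2, 6.1]
ee_pos: [0.6671, -0.0301, 0.1066]
ft_force: [-0.1, -1.0, -1.0]
width: 0.0469
ee_pos: [0.6687, -0.0306, 0.2731]
ft_force: [-0.0, 0.1, -0.1]
width: 0.0521
t 26.13 pos [ 0.6687 -0.0306  0.2731] yaw 1.879 tilt 0.0121 w 0.0521 F [-0.   0.1 -0.1]
turn 0.1999 rows 2 each 0.0999  shift [ 0.0908  0.2585 -0.0119] rows 7 each [ 0.013   0.0369 -0.0017]
```

View pics/key.png

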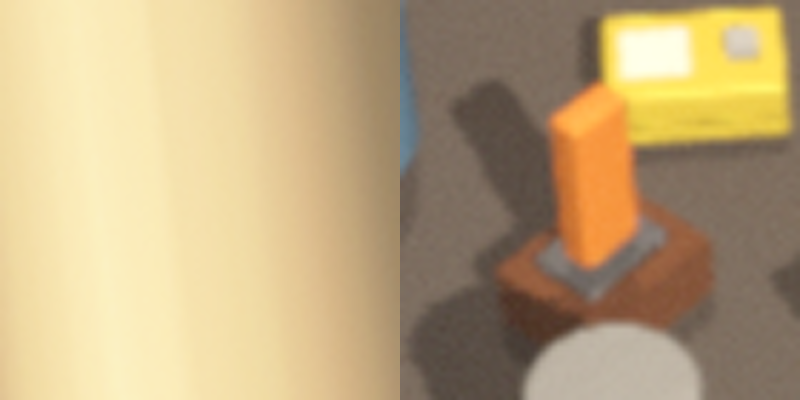

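The key stands upright in its stand. Next comes the hood.

```bash
python3 -m pendant '[[0,0,0,0.1],[0,0,0,0.1],[0.013,0.0369,-0.0017,0],[0.013,0.0369,-0.0017,0],[0.013,0.0369,-0.0017,0],[0.013,0.0369,-0.0017,0],[0.013,0.0369,-0.0017,0],[0.013,0.0369,-0.0017,0]]' >/dev/null; python3 -m pendant '[[0.013,0.0369,-0.0017,0],[0,0,0,0],[0,0,0,0],[0,0,0,0]]' >/dev/null; python3 tl.py; python3 go.py .5505 .2166 .158 1.679
```

```text
[0.548 0.215 0.278] toolz [ 2.0e-04  4.6e-03 -1.0e+00] q [ 0.031  0.286 -0.593  1.468  0.156  1.434  1.116]
t 27.23 pos [0.5483 0.2151 0.2784] yaw 1.679 tilt 0.0046 w 0.0523 F [ 0.9 -0.6 -0.1]
turn -0.0002 rows 1 each -0.0002  shift [-0.0023  0.0012  0.1204] rows 3 each [-0.0008  0.0004  0.0401]
```

```bash
python3 -m pendant '[[-0.0023,0.0012,0.03,0],[0,0,0.03,0],[0,0,0.03,0],[0,0,0.02,0],[0,0,0.01,0],[0,0,0,0],[0,0,0,0]]' >/dev/null; python3 -m pendant '[[0,0,0,0],[0,0,0,0],[0,0,0,0],[0,0,0,0],[0,0,0,0],[0,0,0,0],[0,0,0,0],[0,0,0,0]]' 0 40|grep -E "pos|ft|width|grip"; python3 -m pendant '[[0,0,-0.01,0],[0,0,-0.02,0],[0,0,-0.03,0],[0,0,-0.04,0],[0,0,-0.03,0],[0,0,0,0],[0,0,0,0]]'|grep -E "pos|ft|width|grip"; python3 go.py .485 -.422 .29 1.55
```

```text
ee_pos: [0.5509, 0.2181, 0.16]
ft_force: [-0.6, 0.5, 0.9]
width: 0.0218
grip_force: 40.0
ee_pos: [0.551, 0.2178, 0.2917]
ft_force: [-0.2, 0.2, -4.2]
width: 0.0218
grip_force: 39.9
t 29.07 pos [0.551  0.2178 0.2917] yaw 1.679 tilt 0.0085 w 0.0218 F [-0.2  0.2 -4.2]
turn 0.1291 rows 2 each 0.0645  shift [ 0.0527 -0.641   0.0017] rows 16 each [ 0.0033 -0.0401  0.0001]
```

```bash
python3 -m pendant '[[0,0,0,0.065],[0,0,0,0.064],[0.0026,-0.032,0,0],[0.0026,-0.032,0,0],[0.0026,-0.032,0,0],[0.0026,-0.032,0,0],[0.0026,-0.032,0,0],[0.0026,-0.032,0,0]]' >/dev/null; python3 -m pendant '[[0.0026,-0.032,0,0],[0.0026,-0.032,0,0],[0.0026,-0.032,0,0],[0.0026,-0.032,0,0],[0.0026,-0.032,0,0],[0.0026,-0.032,0,0],[0.0026,-0.032,0,0],[0.0026,-0.032,0,0]]' >/dev/null;  python3 -m pendant '[[0.0026,-0.032,0,0],[0.0026,-0.032,0,0],[0.0026,-0.032,0,0],[0.0026,-0.032,0,0],[0,0,0,0],[0,0,0,0],[0,0,0,0]]'|grep -E "pos|ft|width|grip";python3 go.py .485 -.422 .153 1.55;python3 tl.py
```

```text
ee_pos: [0.4915, -0.3568, 0.2847]
ft_force: [0.2, 0.0, -3.1]
width: 0.0217
grip_force: 39.9
t 30.98 pos [ 0.4915 -0.3568  0.2847] yaw 1.55 tilt 0.0081 w 0.0217 F [ 0.2  0.  -3.1]
turn 0.0001 rows 1 each 0.0001  shift [ 0.0051 -0.0654  0.1317] rows 4 each [ 0.0013 -0.0163  0.0329]
[ 0.491 -0.357  0.285] toolz [-0.      0.0081 -1.    ] q [ 0.698  0.283 -0.178  1.42   0.043  1.447  2.072]
```

```bash
python3 -m pendant '[[0.002,-0.0327,0,0],[0.003,-0.0327,0,0],[0,0,0.03,0],[0,0,0.03,0],[0,0,0.03,0],[0,0,0.02,0],[0,0,0.01,0],[0,0,0,0]]' >/dev/null; python3 -m pendant '[[0,0,0.004,0],[0,0,0.003,0],[0,0,0,0],[0,0,0,0]]'|grep -E "pos|ft|width|grip"; python3 go.py .485 -.422 .153 1.55
```

```text
ee_pos: [0.4861, -0.4223, 0.1599]
ft_force: [0.3, -0.6, -3.2]
width: 0.0218
grip_force: 40.0
t 31.98 pos [ 0.4861 -0.4223  0.1599] yaw 1.55 tilt 0.0059 w 0.0218 F [ 0.3 -0.6 -3.2]
turn 0.0001 rows 1 each 0.0001  shift [0.0011 0.0003 0.0069] rows 1 each [0.0011 0.0003 0.0069]
```

```bash
python3 -m pendant '[[0,0,0.003,0],[0,0,0.002,0],[0,0,0.002,0],[0,0,0,0],[0,0,0,0]]'|grep -E "pos|ft|width|grip"; python3 -m pendant '[[0,0,0,0],[0,0,0,0],[0,0,0,0]]'|grep -E "pos|ft|width|grip"
```

```text
ee_pos: [0.4859, -0.4221, 0.1532]
ft_force: [-3.3, 1.6, 5.7]
width: 0.0215
grip_force: 40.0
ee_pos: [0.4858, -0.4221, 0.1532]
ft_force: [-3.3, 2.7, 6.7]
width: 0.0219
grip_force: 40.0
```

```bash
python3 -m pendant '[[0,0,0,0],[0,0,0,0],[0,0,0,0],[0,0,0,0],[0,0,0,0],[0,0,0,0],[0,0,0,0]]' 0.6|grep -E "pos|ft|width|grip"; python3 -m pendant '[[0,0,-0.02,0],[0,0,-0.03,0],[0,0,-0.03,0],[0,0,0,0]]' 1|grep -E "pos|ft|width|grip"; cat > m2.py <<'E'
from meas import *
import sys
from m2c import T
C={n:cam(n) for n in("top","scene")}
for n in C: cv2.imwrite(f"pics/{sys.argv[1]}_{n}.png",C[n]["img"][:,:,::-1])
for t in T:
    P=tin(C,T[t][:3],T[t][3] if len(T[t])>3 else 0); print(t,P[0],round(P[1],3),P[2])
E
cat > m2c.py <<'E'
from meas import T0 as T
E
python3 m2.py a
```

```text
ee_pos: [0.4857, -0.4221, 0.1519]
ft_force: [1.1, -0.3, -0.6]
width: 0.0509
grip_force: 0.0
ee_pos: [0.4874, -0.424, 0.2386]
ft_force: [1.0, -0.2, 0.2]
width: 0.0711
grip_force: 0.0
tin1 [ 0.563  -0.2751  0.4681] 0.043 [(array([ 0.563 , -0.275 ,  0.4676]), np.float64(0.049)), (array([ 0.5629, -0.2759,  0.486 ]), np.float64(0.026))]
tin2 [ 0.574  -0.1177  2.6632] 0.06 [(array([ 0.574 , -0.1177, -0.4784]), np.float64(0.04)), (array([ 0.5737, -0.1171, -0.4895]), np.float64(0.075))]
tin3 [ 0.4413 -0.2193  0.0804] 0.038 [(array([ 0.4413, -0.2194,  0.0891]), np.float64(0.033)), (array([ 0.4413, -0.2193,  0.0804]), np.float64(0.04))]
tin4 [ 0.4434 -0.085  -2.8995] 0.06 [(array([ 0.4431, -0.0855,  0.2346]), np.float64(0.027)), (array([ 0.4449, -0.0855,  0.1988]), np.float64(0.088))]
```

View pics/a_scene.png

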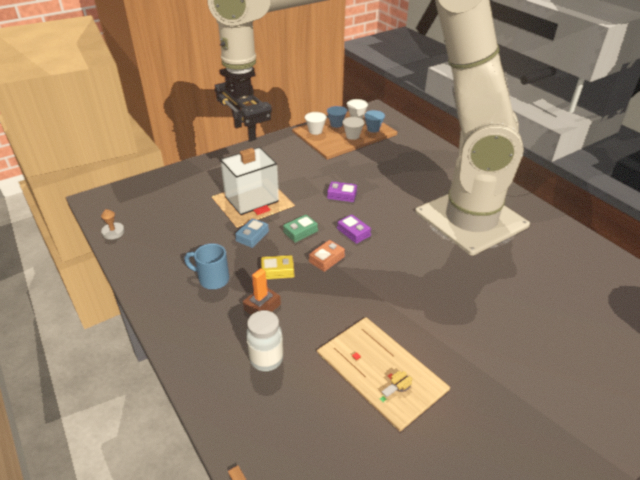

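The blue tin was knocked to (0.563, -0.275) and the hood stands on the mat. Scene view: hood (250,182), blue tin (252,233), bare carrier with its red key at (356,356). I refine the carrier pose.

```bash
cat > car.py <<'E'
from meas import *
from scipy.optimize import least_squares
C={n:cam(n) for n in("top","scene")}
B=[box(0,0,.15,.25,0,.01)]
p,f,s=pose(C,B,(.545,.255,.108)); print("plate",p,f,s)
pk=np.array([.5505+.022*np.cos(.108),.2166+.022*np.sin(.108),.013]); uvs={}
for n in C:
    h_=cv2.cvtColor(C[n]["img"],cv2.COLOR_RGB2HSV); m=(((h_[...,0]<8)|(h_[...,0]>170))&(h_[...,1]>120)).astype(np.float32)
    u,v=np.round(proj(C[n],pk)[0]).astype(int); w=m[v-9:v+10,u-9:u+10]; yy,xx=np.nonzero(w)
    uv=np.array([xx.mean()+u-9,yy.mean()+v-9]); print(n,len(xx),"key centroid ray at z.013",onplane(C[n],uv,.0135)); uvs[n]=uv
k=least_squares(lambda q:np.concatenate([proj(C[n],[q[0],q[1],.0135])[0]-uvs[n] for n in C]),pk[:2]); print("key",k.x,k.fun,"->seat",k.x-.022*np.array([np.cos(.108),np.sin(.108)]))
E
python3 car.py
```

```text
plate [0.5441 0.2711 0.118 ] 0.00923472622695487 [(array([0.5441, 0.2711, 0.118 ]), np.float64(0.009)), (array([0.544 , 0.2713, 0.1172]), np.float64(0.009))]
top 29 key centroid ray at z.013 [0.5721 0.2182 0.0135]
scene 34 key centroid ray at z.013 [0.573  0.2187 0.0135]
key [0.5726 0.2184] [-0.0667 -0.1745  0.0938 -0.1751] ->seat [0.5507 0.216 ]
```

```bash
python3 go.py .563 -.2752 .20 2.039; python3 tl.py
```

```text
t 33.77 pos [ 0.4852 -0.4223  0.231 ] yaw 1.55 tilt 0.0067 w 0.0842 F [ 0.6  0.3 -0.4]
turn -0.489 rows 4 each -0.1223  shift [-0.1358  0.0962  0.031 ] rows 5 each [-0.0272  0.0192  0.0062]
[ 0.485 -0.422  0.231] toolz [ 0.001   0.0066 -1.    ] q [ 0.757  0.38  -0.145  1.403  0.049  1.365  2.162]
```

```bash
python3 -m pendant '[[0,0,0,0.12],[0,0,0,0.12],[0,0,0,0.12],[0,0,0,0.12],[0,0,0,0.12],[0,0,0,0.12],[0,0,0,0.12],[0,0,0,0.12]]' 1 >/dev/null; python3 -m pendant '[[0,0,0,0.12],[0,0,0,0.12],[0,0,0,0.12],[0,0,0,0.12],[0,0,0,0.12],[0,0,0,0.12],[0,0,0,0.12],[0,0,0,0.12]]' >/dev/null; python3 -m pendant '[[0,0,0,0.12],[0,0,0,0.12],[0,0,0,0.12],[0,0,0,0.12],[0,0,0,0.12],[0,0,0,0.12],[0,0,0,0]]' >/dev/null; python3 go.py .563 -.2752 .20 2.039; python3 tl.py
```

```text
t 35.68 pos [ 0.4851 -0.4221  0.2304] yaw -1.096 tilt 0.007 w 0.0871 F [-0.7  0.2 -0.9]
turn 0.0068 rows 1 each 0.0068  shift [ 0.1358 -0.096   0.0304] rows 5 each [ 0.0272 -0.0192  0.0061]
[ 0.485 -0.422  0.23 ] toolz [ 0.     0.007 -1.   ] q [ 0.466  0.378  0.242  1.422 -0.096  1.357 -0.383]
```

```bash
python3 -m pendant '[[0.0272,-0.0192,0,0.007],[0.0272,-0.0192,0,0],[0.0272,-0.0192,0,0],[0.0272,-0.0192,0,0],[0.0272,-0.0192,0,0],[0,0,0.03,0],[0,0,0,0],[0,0,0,0]]' >/dev/null; python3 go.py .563 -.2752 .016 2.039; python3 tl.py; python3 m2.py b | head -1
```

```text
t 36.35 pos [ 0.5614 -0.2745  0.2012] yaw -1.094 tilt 0.0072 w 0.087 F [-0.6 -0.4  0.3]
turn 0.0087 rows 1 each 0.0087  shift [0.0012 0.0013 0.1852] rows 5 each [0.0002 0.0003 0.037 ]
[ 0.561 -0.275  0.201] toolz [-0.0021  0.0069 -1.    ] q [ 0.257  0.351  0.163  1.511 -0.064  1.289 -0.665]
tin1 [ 0.5658 -0.2747  0.4668] 0.274 [(array([ 0.5854, -0.2641,  0.1709]), np.float64(0.328)), (array([ 0.5642, -0.2756,  0.4742]), np.float64(0.029))]
```

```bash
python3 -m pendant '[[0.0012,0.0013,0.037,0.0087],[0,0,0.04,0],[0,0,0.04,0],[0,0,0.04,0],[0,0,0.02,0],[0,0,0,0],[0,0,0,0]]' |grep -E "pos|ft"; python3 go.py .5633 -.2752 .016 2.039
```

```text
ee_pos: [0.5644, -0.2756, 0.0266]
ft_force: [0.4, 1.0, 1.1]
t 37.03 pos [ 0.5644 -0.2756  0.0266] yaw -1.107 tilt 0.0057 w 0.0872 F [0.4 1.  1.1]
turn -0.004 rows 1 each -0.004  shift [-0.0008 -0.0008  0.0106] rows 1 each [-0.0008 -0.0008  0.0106]
```

```bash
python3 -m pendant '[[-0.0008,-0.0008,0.0096,-0.004],[0,0,0,0],[0,0,0,0],[0,0,0,0]]' >/dev/null; python3 -m pendant '[[0,0,0,0],[0,0,0,0],[0,0,0,0],[0,0,0,0],[0,0,0,0],[0,0,0,0],[0,0,0,0],[0,0,0,0]]' 0 30 |grep -E "pos|ft|wid|grip"; python3 go.py .5633 -.2752 .016 2.039;  python3 -m pendant '[[0,0,-0.01,0],[0,0,-0.03,0],[0,0,-0.04,0],[0,0,-0.04,0],[0,0,-0.04,0],[0,0,-0.04,0],[0,0,0,0]]'  |grep -E "pos|ft|wid|grip"; python3 go.py .5507 .2163 .2 1.688
```

```text
ee_pos: [0.5636, -0.2739, 0.0163]
ft_force: [-0.9, 0.2, 0.7]
width: 0.0539
grip_force: 30.0
t 38.03 pos [ 0.5636 -0.2739  0.0163] yaw -1.102 tilt 0.0062 w 0.0539 F [-0.9  0.2  0.7]
turn 0.0008 rows 1 each 0.0008  shift [-0.0008  0.001   0.0003] rows 1 each [-0.0008  0.001   0.0003]
ee_pos: [0.566, -0.2768, 0.2263]
ft_force: [1.1, -1.0, -0.8]
width: 0.0536
grip_force: 30.0
t 38.62 pos [ 0.566  -0.2768  0.2263] yaw -1.102 tilt 0.0142 w 0.0536 F [ 1.1 -1.  -0.8]
turn 0.3513 rows 3 each 0.1171  shift [ 0.0424 -0.4915  0.0263] rows 13 each [ 0.0033 -0.0378  0.002 ]
```

```bash
python3 -m pendant '[[0,0,0,0.117],[0,0,0,0.117],[0,0,0,0.117],[0.0033,-0.0378,0,0],[0.0033,-0.0378,0,0],[0.0033,-0.0378,0,0],[0.0033,-0.0378,0,0],[0.0033,-0.0378,0,0]]' >/dev/null; python3 -m pendant '[[0.0033,-0.0378,0,0],[0.0033,-0.0378,0,0],[0.0033,-0.0378,0,0],[0.0033,-0.0378,0,0],[0.0033,-0.0378,0,0],[0.0033,-0.0378,0,0],[0.0033,-0.0378,0,0],[0.0033,-0.0378,0,0]]' >/dev/null; python3 -m pendant '[[0,0,0.03,0],[0,0,0.04,0],[0,0,0.04,0],[0,0,0.03,0],[0,0,0,0],[0,0,0,0],[0,0,0,0]]' >/dev/null; python3 go.py .5511 .2163 .05 1.688; python3 tl.py
```

```text
t 40.53 pos [0.5494 0.2192 0.0816] yaw -1.453 tilt 0.0084 w 0.054 F [ 0.  -0.  -0.8]
turn 0.0007 rows 1 each 0.0007  shift [0.0013 0.0031 0.0316] rows 1 each [0.0013 0.0031 0.0316]
[0.549 0.219 0.082] toolz [ 0.0046  0.007  -1.    ] q [-0.377  0.385 -0.093  1.725  0.036  1.027 -1.935]
```

```bash
python3 -m pendant '[[0.0013,0.0031,0.02,0],[0,0,0.016,0],[0,0,0,0],[0,0,0,0],[0,0,0,0]]' >/dev/null; for i in 1 2 3; do python3 -m pendant '[[0,0,0,0]]' >/dev/null; python3 go.py .5511 .2163 .0263 1.688 | tail -1;done
```

```text
turn 0.0009 rows 1 each 0.0009  shift [0.     0.0004 0.019 ] rows 1 each [0.     0.0004 0.019 ]
turn 0.0009 rows 1 each 0.0009  shift [0.0004 0.0002 0.0184] rows 1 each [0.0004 0.0002 0.0184]
turn 0.0009 rows 1 each 0.0009  shift [0.0007 0.0001 0.0178] rows 1 each [0.0007 0.0001 0.0178]
```

```bash
python3 -m pendant '[[0.0004,0.0002,0.008,0],[0,0,0.004,0],[0,0,0.003,0],[0,0,0,0],[0,0,0,0]]' |grep -E "pos|ft"; python3 -m pendant '[[0,0,0.002,0],[0,0,0.0015,0],[0,0,0,0],[0,0,0,0]]' |grep -E "pos|ft"; python3 go.py .5511 .2163 .0263 1.688
```

```text
ee_pos: [0.5501, 0.2158, 0.0277]
ft_force: [0.6, -0.3, -2.0]
ee_pos: [0.5506, 0.2161, 0.0262]
ft_force: [-6.7, -2.1, 13.5]
t 41.95 pos [0.5506 0.2161 0.0262] yaw -1.453 tilt 0.0065 w 0.0536 F [-6.7 -2.1 13.5]
turn 0.0009 rows 1 each 0.0009  shift [ 0.0006 -0.0001 -0.0001] rows 1 each [ 0.0006 -0.0001 -0.0001]
```

```bash
python3 -m pendant '[[0,0,0,0],[0,0,0,0],[0,0,0,0],[0,0,0,0],[0,0,0,0]]' 1 |grep -E "pos|ft|wid"; python3 -m pendant '[[0,0,-0.02,0],[0,0,-0.04,0],[0,0,-0.04,0],[0,0,-0.04,0],[0,0,-0.04,0],[0,0,0,-0.12],[0,0,0,-0.12],[0,0,0,-0.12]]' >/dev/null; python3 -m pendant '[[0,0,0,-0.12],[0,0,0,-0.12],[0,0,0,-0.12],[0,0,0,-0.12],[0,0,0,-0.12],[0,0,0,-0.12],[0,0,0,-0.12],[0,0,0,-0.12]]' >/dev/null;python3 -m pendant '[[0,0,0,-0.12],[0,0,0,-0.12],[0,0,0,-0.12],[0,0,0,-0.12],[0,0,0,-0.12],[0,0,0,-0.12],[0,0,0,-0.12],[0,0,0,-0.12]]' >/dev/null;
cat > m2c.py <<'E'
T={"tin1":(.5507,.2163,.117,.01),"tin2":(.574,-.1177,-.478),"tin3":(.4413,-.2193,.08),"tin4":(.4434,-.0855,.235)}
E
python3 m2.py c; python3 go.py .574 -.1177 .2 1.092
```

```text
ee_pos: [0.5503, 0.2159, 0.0245]
ft_force: [-0.3, -0.8, -0.6]
width: 0.0795
tin1 [0.5483 0.2144 0.1072] 0.141 [(array([0.5468, 0.2157, 0.1178]), np.float64(0.226)), (array([0.5506, 0.2148, 0.1116]), np.float64(0.049))]
tin2 [ 0.574  -0.1177  2.6636] 0.057 [(array([ 0.5746, -0.1173, -0.4775]), np.float64(0.035)), (array([ 0.5734, -0.1183, -0.4729]), np.float64(0.075))]
tin3 [ 0.4412 -0.2194  0.0812] 0.054 [(array([ 0.4406, -0.2198,  0.0537]), np.float64(0.042)), (array([ 0.4428, -0.2184,  0.1097]), np.float64(0.039))]
tin4 [ 0.4436 -0.0853 -2.9055] 0.046 [(array([ 0.4429, -0.0853,  0.2377]), np.float64(0.046)), (array([ 0.444 , -0.0857,  0.2524]), np.float64(0.04))]
t 44.47 pos [0.55   0.2148 0.2045] yaw 0.829 tilt 0.0061 w 0.0868 F [ 0.3 -0.6  0.2]
turn -0.2625 rows 3 each -0.0875  shift [-0.1745 -0.2841  0.0045] rows 9 each [-0.0194 -0.0316  0.0005]
```

```bash
python3 -m pendant '[[0,0,0,-0.0875],[0,0,0,-0.0875],[0,0,0,-0.0875],[-0.0194,-0.0316,0,0],[-0.0194,-0.0316,0,0],[-0.0194,-0.0316,0,0],[-0.0194,-0.0316,0,0],[-0.0194,-0.0316,0,0]]' >/dev/null; python3 -m pendant '[[-0.0194,-0.0316,0,0],[-0.0194,-0.0316,0,0],[-0.0194,-0.0316,0,0],[-0.0194,-0.0316,0,0],[0,0,0,0],[0,0,0,0],[0,0,0,0]]' >/dev/null; python3 go.py .574 -.1177 .016 1.092; python3 tl.py
```

```text
t 45.72 pos [ 0.5732 -0.1174  0.2026] yaw 1.087 tilt 0.0068 w 0.0872 F [0.5 0.9 0.6]
turn -0.0053 rows 1 each -0.0053  shift [-8.000e-04  1.000e-04  1.866e-01] rows 5 each [-0.0002  0.      0.0373]
[ 0.573 -0.117  0.203] toolz [ 0.0018  0.0065 -1.    ] q [ 0.299  0.272 -0.204  1.606  0.05   1.268  1.174]
```

```bash
python3 -m pendant '[[-0.0008,0,0.037,-0.005],[0,0,0.04,0],[0,0,0.04,0],[0,0,0.04,0],[0,0,0.02,0],[0,0,0,0],[0,0,0,0]]' |grep -E "pos|ft"; python3 go.py .574 -.1177 .016 1.092
```

```text
ee_pos: [0.5741, -0.1157, 0.0256]
ft_force: [-0.4, -0.1, 0.2]
t 46.3 pos [ 0.5741 -0.1157  0.0256] yaw 1.095 tilt 0.0068 w 0.0867 F [-0.4 -0.1  0.2]
turn 0.0035 rows 1 each 0.0035  shift [-0.0009 -0.0018  0.0096] rows 1 each [-0.0009 -0.0018  0.0096]
```

```bash
python3 -m pendant '[[-0.0005,-0.0018,0.0092,0.0035],[0,0,0,0],[0,0,0,0],[0,0,0,0]]' >/dev/null; python3 -m pendant '[[0,0,0,0],[0,0,0,0],[0,0,0,0],[0,0,0,0],[0,0,0,0],[0,0,0,0],[0,0,0,0],[0,0,0,0]]' 0 30 |grep -E "pos|ft|wid|grip"; python3 go.py .574 -.1177 .016 1.092;  python3 -m pendant '[[0,0,-0.01,0],[0,0,-0.03,0],[0,0,-0.04,0],[0,0,-0.04,0],[0,0,-0.04,0],[0,0,-0.04,0],[0,0,0,0]]'  |grep -E "pos|ft|wid|grip"; python3 go.py .5507 .2163 .22 1.688 -1; python3 m2.py d >/dev/null
```

```text
ee_pos: [0.574, -0.1189, 0.0166]
ft_force: [0.4, 1.1, 0.3]
width: 0.0536
grip_force: 30.0
t 47.3 pos [ 0.574  -0.1189  0.0166] yaw 1.091 tilt 0.0065 w 0.0536 F [0.4 1.1 0.3]
turn -0.0006 rows 1 each -0.0006  shift [0.0006 0.001  0.0006] rows 1 each [0.0006 0.001  0.0006]
ee_pos: [0.5766, -0.1209, 0.2261]
ft_force: [2.2, 0.5, -1.3]
width: 0.0538
grip_force: 30.0
t 47.88 pos [ 0.5766 -0.1209  0.2261] yaw 1.091 tilt 0.0146 w 0.0538 F [ 2.2  0.5 -1.3]
turn 2.5446 rows 21 each 0.1212  shift [ 0.0137 -0.3379  0.0061] rows 9 each [ 0.0015 -0.0375  0.0007]
```

```bash
python3 -m pendant '[[0,0,0,0.121],[0,0,0,0.121],[0,0,0,0.121],[0,0,0,0.121],[0,0,0,0.121],[0,0,0,0.121],[0,0,0,0.121],[0,0,0,0.121]]' >/dev/null;  python3 -m pendant '[[0,0,0,0.121],[0,0,0,0.121],[0,0,0,0.121],[0,0,0,0.121],[0,0,0,0.121],[0,0,0,0.121],[0,0,0,0.121],[0,0,0,0.121]]' >/dev/null;  python3 -m pendant '[[0,0,0,0.121],[0,0,0,0.121],[0,0,0,0.121],[0,0,0,0.121],[0,0,0,0.121],[0.0015,-0.0375,0,0],[0.0015,-0.0375,0,0],[0.0015,-0.0375,0,0]]' >/dev/null;  python3 -m pendant '[[0.0015,-0.0375,0,0],[0.0015,-0.0375,0,0],[0.0015,-0.0375,0,0],[0.0015,-0.0375,0,0],[0.0015,-0.0375,0,0],[0.0015,-0.0375,0,0],[0,0,0,0]]' >/dev/null; python3 -m pendant '[[0,0,0.04,0],[0,0,0.04,0],[0,0,0.03,0],[0,0,0,0],[0,0,0,0],[0,0,0,0]]' >/dev/null; python3 go.py .5505 .2163 .0543 1.688; python3 tl.py
```

```text
t 51.07 pos [0.547  0.2171 0.11  ] yaw -1.45 tilt 0.0071 w 0.0541 F [0.1 0.7 0.3]
turn 0.0037 rows 1 each 0.0037  shift [0.0033 0.0012 0.0557] rows 2 each [0.0017 0.0006 0.0278]
[0.547 0.217 0.11 ] toolz [ 0.0031  0.0064 -1.    ] q [-0.339  0.351 -0.138  1.706  0.049  1.082 -1.941]
```

```bash
python3 -m pendant '[[0.0033,0.0012,0.02,0.0037],[0,0,0.018,0],[0,0,0,0],[0,0,0,0],[0,0,0,0]]' >/dev/null; for i in 1 2 3; do python3 -m pendant '[[0,0,0,0]]' >/dev/null; python3 go.py .5505 .2163 .0543 1.688 | tail -1;done
```

```text
turn 0.0001 rows 1 each 0.0001  shift [-0.0005  0.0006  0.0183] rows 1 each [-0.0005  0.0006  0.0183]
turn 0.0001 rows 1 each 0.0001  shift [-0.0002  0.0005  0.0178] rows 1 each [-0.0002  0.0005  0.0178]
turn 0.0002 rows 1 each 0.0002  shift [0.0001 0.0004 0.0172] rows 1 each [0.0001 0.0004 0.0172]
```

```bash
python3 -m pendant '[[0,0.0004,0.008,0],[0,0,0.004,0],[0,0,0.003,0],[0,0,0,0],[0,0,0,0]]' |grep -E "pos|ft"; python3 -m pendant '[[0,0,0.0015,0],[0,0,0.001,0],[0,0,0,0],[0,0,0,0]]' |grep -E "pos|ft"; python3 go.py .5505 .2163 .0543 1.688
```

```text
ee_pos: [0.5497, 0.2161, 0.055]
ft_force: [0.8, -0.9, -1.9]
ee_pos: [0.55, 0.2162, 0.0545]
ft_force: [-7.7, -2.2, 16.4]
t 52.48 pos [0.55   0.2162 0.0545] yaw -1.453 tilt 0.006 w 0.054 F [-7.7 -2.2 16.4]
turn 0.0001 rows 1 each 0.0001  shift [ 0.0006 -0.0001  0.0002] rows 1 each [ 0.0006 -0.0001  0.0002]
```

```bash
python3 -m pendant '[[0,0,0,0],[0,0,0,0],[0,0,0,0],[0,0,0,0],[0,0,0,0]]' 1 |grep -E "pos|ft|wid"; python3 -m pendant '[[0,0,-0.02,0],[0,0,-0.04,0],[0,0,-0.04,0],[0,0,-0.04,0],[0,0,-0.02,0],[0,0,0,0]]' >/dev/null; 
cat > m2c.py <<'E'
T={"tin2":(.5507,.2163,.117,.038),"tin3":(.4413,-.2193,.08),"tin4":(.4434,-.0855,.235)}
E
python3 m2.py e; python3 go.py .4413 -.2193 .21 1.651
```

```text
ee_pos: [0.5499, 0.2161, 0.0528]
ft_force: [-0.4, -0.3, 0.0]
width: 0.0793
tin2 [0.5498 0.2152 0.1144] 0.095 [(array([0.543 , 0.2147, 0.11  ]), np.float64(0.082)), (array([0.5502, 0.2157, 0.1126]), np.float64(0.026))]
tin3 [ 0.4414 -0.2193  0.0802] 0.042 [(array([ 0.4412, -0.2198,  0.0711]), np.float64(0.033)), (array([ 0.4429, -0.2195,  0.0787]), np.float64(0.038))]
tin4 [ 0.4434 -0.0851 -2.9107] 0.063 [(array([ 0.4435, -0.0858,  0.2377]), np.float64(0.043)), (array([ 0.4432, -0.085 ,  0.2293]), np.float64(0.079))]
t 53.5 pos [0.5499 0.2153 0.2134] yaw -1.454 tilt 0.0071 w 0.0867 F [ 0.1 -0.2 -0.2]
turn 0.0371 rows 1 each 0.0371  shift [-0.143   0.4245  0.0034] rows 11 each [-0.013   0.0386  0.0003]
```

```bash
python3 -m pendant '[[-0.013,0.0386,0,0.037],[-0.013,0.0386,0,0],[-0.013,0.0386,0,0],[-0.013,0.0386,0,0],[-0.013,0.0386,0,0],[-0.013,0.0386,0,0],[-0.013,0.0386,0,0],[-0.013,0.0386,0,0]]' >/dev/null; python3 -m pendant '[[-0.013,0.0386,0,0],[-0.013,0.0386,0,0],[-0.013,0.0386,0,0],[0,0,0.04,0],[0,0,0.04,0],[0,0,0,0],[0,0,0,0],[0,0,0,0]]' >/dev/null; python3 go.py .4415 -.2195 .016 1.651; python3 tl.py
```

```text
t 54.83 pos [ 0.4433 -0.2191  0.1312] yaw -1.49 tilt 0.0061 w 0.0869 F [0.2 0.5 0.3]
turn 0.0009 rows 1 each 0.0009  shift [-0.0018  0.0002  0.1152] rows 3 each [-0.0006  0.0001  0.0384]
[ 0.443 -0.219  0.131] toolz [ 0.002   0.0057 -1.    ] q [ 0.163  0.13   0.224  1.937 -0.039  1.079 -1.087]
```

```bash
python3 -m pendant '[[-0.0018,0,0.035,0],[0,0,0.035,0],[0,0,0.025,0],[0,0,0.01,0],[0,0,0,0],[0,0,0,0],[0,0,0,0]]' |grep -E "pos|ft"; python3 go.py .4415 -.2195 .0165 1.651
```

```text
ee_pos: [0.4429, -0.2194, 0.0275]
ft_force: [0.8, -0.1, 0.5]
t 55.42 pos [ 0.4429 -0.2194  0.0275] yaw -1.49 tilt 0.0071 w 0.0872 F [ 0.8 -0.1  0.5]
turn 0.0005 rows 1 each 0.0005  shift [-0.0014  0.      0.011 ] rows 1 each [-0.0014  0.      0.011 ]
```

```bash
python3 -m pendant '[[-0.0012,0,0.0106,0],[0,0,0,0],[0,0,0,0],[0,0,0,0]]' >/dev/null; python3 -m pendant '[[0,0,0,0],[0,0,0,0],[0,0,0,0],[0,0,0,0],[0,0,0,0],[0,0,0,0],[0,0,0,0],[0,0,0,0]]' 0 30 |grep -E "pos|ft|wid|grip"; python3 go.py .4415 -.2195 .0165 1.651;  python3 -m pendant '[[0,0,-0.01,0],[0,0,-0.03,0],[0,0,-0.04,0],[0,0,-0.04,0],[0,0,-0.04,0],[0,0,-0.04,0],[0,0,0,0]]'  |grep -E "pos|ft|wid|grip"; python3 go.py .5507 .2163 .22 1.688
```

```text
ee_pos: [0.44, -0.2189, 0.0146]
ft_force: [-0.9, 0.4, 0.3]
width: 0.0536
grip_force: 30.0
t 56.42 pos [ 0.44   -0.2189  0.0146] yaw -1.49 tilt 0.0062 w 0.0536 F [-0.9  0.4  0.3]
turn 0.0002 rows 1 each 0.0002  shift [ 0.0014  0.0007 -0.0019] rows 1 each [ 0.0014  0.0007 -0.0019]
ee_pos: [0.4425, -0.2216, 0.2232]
ft_force: [0.1, -0.1, -1.4]
width: 0.0536
grip_force: 30.0
t 57.0 pos [ 0.4425 -0.2216  0.2232] yaw -1.491 tilt 0.0136 w 0.0536 F [ 0.1 -0.1 -1.4]
turn -0.0374 rows 1 each -0.0374  shift [ 0.1587 -0.4222  0.0032] rows 12 each [ 0.0132 -0.0352  0.0003]
```

```bash
python3 -m pendant '[[0,0,0,-0.037],[0.0132,-0.0352,0,0],[0.0132,-0.0352,0,0],[0.0132,-0.0352,0,0],[0.0132,-0.0352,0,0],[0.0132,-0.0352,0,0],[0.0132,-0.0352,0,0],[0.0132,-0.0352,0,0]]' >/dev/null; python3 -m pendant '[[0.0132,-0.0352,0,0],[0.0132,-0.0352,0,0],[0.0132,-0.0352,0,0],[0.0132,-0.0352,0,0],[0.0132,-0.0352,0,0],[0,0,0,0],[0,0,0,0]]' >/dev/null;  python3 -m pendant '[[0,0,0.04,0],[0,0,0.04,0],[0,0,0.01,0],[0,0,0,0],[0,0,0,0],[0,0,0,0]]' >/dev/null; python3 go.py .5496 .2162 .081 1.688; python3 tl.py
```

```text
t 58.75 pos [0.5491 0.2186 0.1301] yaw -1.454 tilt 0.0089 w 0.0539 F [ 0.5  0.3 -0.5]
turn -0.0005 rows 1 each -0.0005  shift [0.0002 0.0025 0.0491] rows 2 each [0.0001 0.0012 0.0246]
[0.549 0.219 0.13 ] toolz [ 0.0053  0.0072 -1.    ] q [-0.334  0.335 -0.145  1.682  0.048  1.12  -1.946]
```

```bash
python3 -m pendant '[[0,0.0025,0.02,0],[0,0,0.013,0],[0,0,0,0],[0,0,0,0],[0,0,0,0]]' >/dev/null; for i in 1 2 3; do python3 -m pendant '[[0,0,0,0]]' >/dev/null; python3 go.py .5496 .2162 .081 1.688 | tail -1;done
```

```text
turn 0.0002 rows 1 each 0.0002  shift [0.0009 0.0005 0.0146] rows 1 each [0.0009 0.0005 0.0146]
turn 0.0002 rows 1 each 0.0002  shift [0.0011 0.0004 0.0143] rows 1 each [0.0011 0.0004 0.0143]
turn 0.0002 rows 1 each 0.0002  shift [0.0012 0.0003 0.014 ] rows 1 each [0.0012 0.0003 0.014 ]
```

```bash
python3 -m pendant '[[0.0008,0.0003,0.006,0],[0,0,0.004,0],[0,0,0.002,0],[0,0,0,0],[0,0,0,0]]' |grep -E "pos|ft"; python3 -m pendant '[[0,0,0.001,0],[0,0,0,0],[0,0,0,0]]' |grep -E "pos|ft"; python3 -m pendant '[[0,0,0.001,0],[0,0,0,0],[0,0,0,0]]' |grep -E "pos|ft"; python3 go.py .5496 .2162 .081 1.688
```

```text
ee_pos: [0.5487, 0.216, 0.082]
ft_force: [0.1, 0.7, 0.1]
ee_pos: [0.5489, 0.2161, 0.0814]
ft_force: [0.8, -0.3, -1.2]
ee_pos: [0.5491, 0.2161, 0.0807]
ft_force: [0.2, 0.9, 1.0]
t 60.33 pos [0.5491 0.2161 0.0807] yaw -1.454 tilt 0.0066 w 0.0536 F [0.2 0.9 1. ]
turn 0.0001 rows 1 each 0.0001  shift [ 0.0005  0.     -0.0003] rows 1 each [ 0.0005  0.     -0.0003]
```

```bash
python3 -m pendant '[[0,0,0.001,0],[0,0,0,0],[0,0,0,0]]' |grep -E "pos|ft";  python3 go.py .5496 .2162 .081 1.688
```

```text
ee_pos: [0.5491, 0.2162, 0.0806]
ft_force: [-4.7, -1.3, 10.8]
t 60.58 pos [0.5491 0.2162 0.0806] yaw -1.454 tilt 0.0067 w 0.0538 F [-4.7 -1.3 10.8]
turn 0.0001 rows 1 each 0.0001  shift [ 0.0005  0.     -0.0004] rows 1 each [ 0.0005  0.     -0.0004]
```

Seated at the expected height. I release it and go for the terracotta tin.

```bash
python3 -m pendant '[[0,0,0,0],[0,0,0,0],[0,0,0,0],[0,0,0,0],[0,0,0,0]]' 1 |grep -E "pos|ft|wid"; python3 -m pendant '[[0,0,-0.02,0],[0,0,-0.04,0],[0,0,-0.04,0],[0,0,-0.04,0],[0,0,0,0]]' >/dev/null; 
cat > m2c.py <<'E'
T={"tin3":(.5507,.2163,.117,.066),"tin4":(.4434,-.0855,.235)}
E
python3 m2.py f; python3 go.py .4434 -.0855 .22 1.803
```

```text
ee_pos: [0.5488, 0.216, 0.0792]
ft_force: [0.4, -0.4, 0.9]
width: 0.0794
tin3 [0.5509 0.2154 0.1199] 0.062 [(array([0.5503, 0.2153, 0.1354]), np.float64(0.076)), (array([0.5515, 0.2157, 0.0898]), np.float64(0.031))]
tin4 [ 0.4429 -0.0857 -2.921 ] 0.078 [(array([ 0.4429, -0.0857,  0.2206]), np.float64(0.032)), (array([ 0.446 , -0.0843,  0.1873]), np.float64(0.105))]
t 61.52 pos [0.5495 0.2156 0.2212] yaw -1.454 tilt 0.0091 w 0.0869 F [-0.3 -0.1 -0.7]
turn -0.1149 rows 1 each -0.1149  shift [-0.1725  0.2687  0.0012] rows 8 each [-0.0216  0.0336  0.0002]
```

```bash
python3 -m pendant '[[0,0,0,-0.118],[-0.0216,0.0336,0,0],[-0.0216,0.0336,0,0],[-0.0216,0.0336,0,0],[-0.0216,0.0336,0,0],[-0.0216,0.0336,0,0],[-0.0216,0.0336,0,0],[-0.0216,0.0336,0,0]]' >/dev/null; python3 -m pendant '[[-0.0216,0.0336,0,0],[0,0,0.04,0],[0,0,0.04,0],[0,0,0.02,0],[0,0,0,0],[0,0,0,0],[0,0,0,0]]' >/dev/null; python3 go.py .4435 -.0855 .0165 1.8056; python3 tl.py
```

```text
t 62.77 pos [ 0.444  -0.0858  0.1183] yaw -1.335 tilt 0.0064 w 0.0873 F [ 0.1 -0.5  0.2]
turn 0.0008 rows 1 each 0.0008  shift [-0.0005 -0.0004  0.1018] rows 3 each [-0.0002 -0.0001  0.0339]
[ 0.444 -0.086  0.118] toolz [ 0.0028  0.0057 -1.    ] q [ 0.022  0.055  0.074  2.044 -0.012  1.04  -1.233]
```

```bash
python3 -m pendant '[[-0.0005,-0.0004,0.035,0],[0,0,0.03,0],[0,0,0.02,0],[0,0,0.006,0],[0,0,0,0],[0,0,0,0],[0,0,0,0]]' |grep -E "pos|ft"; python3 go.py .4435 -.0855 .0165 1.8056
```

```text
ee_pos: [0.4446, -0.0851, 0.0283]
ft_force: [-0.2, -0.1, 0.5]
t 63.35 pos [ 0.4446 -0.0851  0.0283] yaw -1.335 tilt 0.0076 w 0.0875 F [-0.2 -0.1  0.5]
turn 0.0006 rows 1 each 0.0006  shift [-0.0012  0.0001  0.0118] rows 1 each [-0.0012  0.0001  0.0118]
```

```bash
python3 -m pendant '[[-0.0005,0,0.0108,0],[0,0,0,0],[0,0,0,0],[0,0,0,0]]' >/dev/null; python3 -m pendant '[[0,0,0,0],[0,0,0,0],[0,0,0,0],[0,0,0,0],[0,0,0,0],[0,0,0,0],[0,0,0,0],[0,0,0,0]]' 0 30 |grep -E "pos|ft|wid|grip"; python3 go.py .4435 -.0855 .0165 1.8056;  python3 -m pendant '[[0,0,-0.01,0],[0,0,-0.03,0],[0,0,-0.04,0],[0,0,-0.04,0],[0,0,-0.04,0],[0,0,-0.04,0],[0,0,0,0],[0,0,0,0]]'  |grep -E "pos|ft|wid|grip"; python3 go.py .5507 .2163 .22 1.688 1
```

```text
ee_pos: [0.4426, -0.0851, 0.0156]
ft_force: [-0.7, -0.1, 0.0]
width: 0.0537
grip_force: 30.0
t 64.35 pos [ 0.4426 -0.0851  0.0156] yaw -1.335 tilt 0.0062 w 0.0537 F [-0.7 -0.1  0. ]
turn 0.0006 rows 1 each 0.0006  shift [ 0.0008  0.0006 -0.0009] rows 1 each [ 0.0008  0.0006 -0.0009]
ee_pos: [0.4432, -0.0864, 0.2181]
ft_force: [-0.0, 0.2, -4.1]
width: 0.0541
grip_force: 30.0
t 65.02 pos [ 0.4432 -0.0864  0.2181] yaw -1.336 tilt 0.0088 w 0.0541 F [-0.   0.2 -4.1]
turn -3.0235 rows 25 each -0.1209  shift [-0.1422  0.2881 -0.0019] rows 8 each [-0.0178  0.036  -0.0002]
```

```bash
python3 -m pendant '[[0,0,0,-0.121],[0,0,0,-0.121],[0,0,0,-0.121],[0,0,0,-0.121],[0,0,0,-0.121],[0,0,0,-0.121],[0,0,0,-0.121],[0,0,0,-0.121]]' >/dev/null; python3 -m pendant '[[0,0,0,-0.121],[0,0,0,-0.121],[0,0,0,-0.121],[0,0,0,-0.121],[0,0,0,-0.121],[0,0,0,-0.121],[0,0,0,-0.121],[0,0,0,-0.121]]' >/dev/null; python3 -m pendant '[[0,0,0,-0.121],[0,0,0,-0.121],[0,0,0,-0.121],[0,0,0,-0.121],[0,0,0,-0.121],[0,0,0,-0.121],[0,0,0,-0.121],[0,0,0,-0.121]]' >/dev/null; python3 -m pendant '[[0,0,0,-0.12],[0,0,0,0],[0,0,0,0]]' >/dev/null; python3 go.py .5513 .2164 .22 1.688; python3 tl.py
```

```text
t 67.27 pos [ 0.4414 -0.0862  0.2145] yaw 1.685 tilt 0.006 w 0.0537 F [ 0.6 -0.7 -2. ]
turn -0.0033 rows 1 each -0.0033  shift [-0.1445  0.2876 -0.0055] rows 8 each [-0.0181  0.036  -0.0007]
[ 0.441 -0.086  0.214] toolz [-3.e-04  6.e-03 -1.e+00] q [-5.400e-02 -4.900e-02  1.460e-01  1.932e+00  1.000e-03  1.259e+00
  1.776e+00]
```

```bash
python3 -m pendant '[[-0.0181,0.036,0,-0.003],[-0.0181,0.036,0,0],[-0.0181,0.036,0,0],[-0.0181,0.036,0,0],[-0.0181,0.036,0,0],[-0.0181,0.036,0,0],[-0.0181,0.036,0,0],[-0.0181,0.036,0,0]]' >/dev/null; python3 -m pendant '[[0,0,0,0],[0,0,0,0],[0,0,0.04,0],[0,0,0.02,0],[0,0,0.01,0],[0,0,0,0],[0,0,0,0]]' >/dev/null; python3 go.py .5513 .2164 .1096 1.688; python3 tl.py
```

```text
t 68.52 pos [0.5517 0.2168 0.1481] yaw 1.689 tilt 0.006 w 0.0538 F [-0.6 -0.6 -1.1]
turn 0.0013 rows 1 each 0.0013  shift [ 0.0004 -0.0003  0.0385] rows 1 each [ 0.0004 -0.0003  0.0385]
[0.552 0.217 0.148] toolz [ 0.002   0.0056 -1.    ] q [-0.369  0.322 -0.097  1.658  0.029  1.159  1.217]
```

```bash
python3 -m pendant '[[0,0,0.012,0],[0,0,0.01,0],[0,0,0,0],[0,0,0,0],[0,0,0,0]]' >/dev/null; for i in 1 2 3; do python3 -m pendant '[[0,0,0,0]]' >/dev/null; python3 go.py .5513 .2164 .1096 1.688 | tail -1;done
```

```text
turn 0.0036 rows 1 each 0.0036  shift [ 0.0006 -0.0013  0.0165] rows 1 each [ 0.0006 -0.0013  0.0165]
turn 0.0035 rows 1 each 0.0035  shift [ 0.0006 -0.0012  0.0165] rows 1 each [ 0.0006 -0.0012  0.0165]
turn 0.0036 rows 1 each 0.0036  shift [ 0.0005 -0.0013  0.0164] rows 1 each [ 0.0005 -0.0013  0.0164]
```

```bash
python3 -m pendant '[[0.0006,-0.0012,0.007,0.0035],[0,0,0.004,0],[0,0,0.003,0],[0,0,0,0],[0,0,0,0]]' |grep -E "pos|ft"; python3 -m pendant '[[0,0,0.001,0],[0,0,0,0],[0,0,0,0]]' |grep -E "pos|ft"; python3 -m pendant '[[0,0,0.001,0],[0,0,0,0],[0,0,0,0]]' |grep -E "pos|ft"; python3 go.py .5513 .2164 .1096 1.688
```

```text
ee_pos: [0.5509, 0.2164, 0.1112]
ft_force: [-0.2, 0.7, -1.0]
ee_pos: [0.5512, 0.2165, 0.1107]
ft_force: [0.0, 0.8, -1.6]
ee_pos: [0.5513, 0.2165, 0.11]
ft_force: [-0.2, 0.2, 2.9]
t 70.1 pos [0.5513 0.2165 0.11  ] yaw 1.688 tilt 0.0066 w 0.0535 F [-0.2  0.2  2.9]
turn -0.0 rows 1 each -0.0  shift [ 0.0001 -0.0001  0.0004] rows 1 each [ 0.0001 -0.0001  0.0004]
```

```bash
python3 -m pendant '[[0,0,0.0006,0],[0,0,0,0],[0,0,0,0],[0,0,0,0],[0,0,0,0],[0,0,0,0]]' 1 |grep -E "pos|ft|wid"; python3 -m pendant '[[0,0,-0.02,0],[0,0,-0.04,0],[0,0,-0.04,0],[0.03,0,-0.03,0],[0.035,0,0,0],[0.035,0,0,0],[0,0,0,0],[0,0,0,0]]'|grep -E "pos|ft|wid"; 
cat > m2c.py <<'E'
T={"tin4":(.5507,.2163,.117,.094)}
E
python3 m2.py g; python3 -c "
import cv2,numpy as np
a=cv2.imread('pics/g_scene.png')[130:430,180:480];b=cv2.imread('pics/g_top.png')[120:320,100:520]
cv2.imwrite('pics/fin.png',np.hstack([cv2.resize(a,(400,400)),cv2.resize(b,(400,400*200//420)).repeat(1,0) if 0 else cv2.copyMakeBorder(cv2.resize(b,(400,190)),105,105,0,0,0)]))"
```

```text
ee_pos: [0.5511, 0.2165, 0.109]
ft_force: [0.2, -0.1, -0.0]
width: 0.0838
ee_pos: [0.451, 0.204, 0.2387]
ft_force: [0.6, 0.9, 0.1]
width: 0.087
tin4 [0.55   0.2146 0.1171] 0.057 [(array([0.5504, 0.2141, 0.1182]), np.float64(0.087)), (array([0.5492, 0.2146, 0.1105]), np.float64(0.022))]
```

View pics/fin.png

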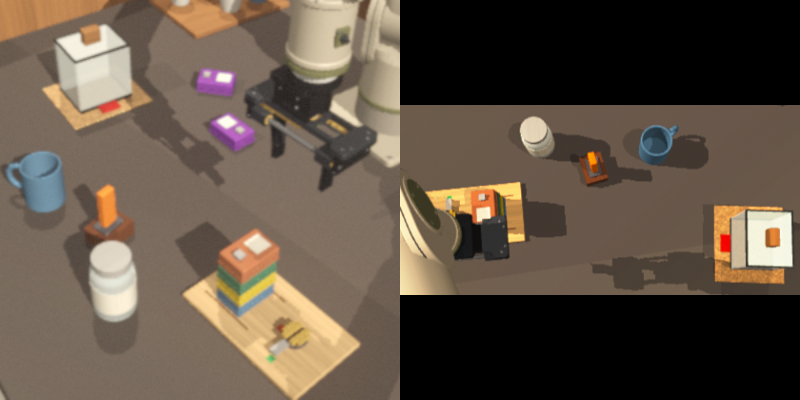

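The pile of four is flush at (248,272), the hood stands on the mat at (95,75), the key is in its stand at (107,215), the tongue points to the green mark, and the jar and mug are in place. I hand the job in.

```bash
python3 -m pendant '[[0,0,0,0],[0,0,0,0],[0,0,0,0]]' >/dev/null; python3 -c "
from bench import r;print(r.close_job())"
```

```text
the job is handed in; nothing more can be done
None
```

The job is handed in (no verdict came back): by the last pictures the fastener is open, the key is upright in its stand, the hood stands on the mat, all four tins are in one seated pile on the carrier, and the jar and mug look untouched.

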